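Load the parts polisher and screw its lid down

ROBOT

A 7-joint arm with a two-finger parallel gripper is mounted at the origin on the work surface. World frame = base frame: x ahead of the robot, y to its left, z up, the work surface at z = 0. Lengths are in m, angles in rad, forces in N, time in s.
With the tool pointing down it reaches from about 0.35 to 0.775 m from the base axis. Payload 3.1 kg.
Tool frame: the origin (TCP) lies at the very end of the fingers, on their centre line; the grasp point (between the pads) lies 19 mm behind it; z points along the fingers, y is the line along which they close (so a half turn about z gives the same grasp; the last joint's range is limited). The gripper opens to 85 mm and grips with 20 to 120 N. Pads are 22 mm wide; open, the fingers measure 114 mm over their backs; the gripper's body (76 mm by 85 mm) begins 54 mm behind the grasp point. The pads swing forward as they close: fully open they stand 13 mm farther back than shut.
Start: joints at [-1.173, 0.311, 0.014, 1.512, -0.004, 1.319, -0.027], TCP at [0.234, 0.498, 0.231] pointing down, gripper open.
Joint ranges: [-2.7, 2.7], [-0.3, 1.91], [-1.27, 1.3], [0.12, 2.57], [-1.44, 4.58], [0.2, 2.03], [-3.05, 3.05]. Speed limits (rad/s): [2.79, 2.79, 3.14, 3.14, 3.14, 3.14, 3.14].

INTERFACE

Orientations are given as a 3x3 rotation matrix whose columns are the frame's x, y, z axes.
In Python, from plant import ctrl gives the robot as it stands. The module is installed in compiled form; this text tells all that it offers.
- The arm moves only by the tool step_arm, never from a script. Its argument "deltas" is a list of rows, each an object of numbers: "tx", "ty", "tz": the shift along the tool's x, y, z in m; "ax", "ay", "az": the turn, a rotation vector about the tool's x, y, z in degrees; "hand": the finger opening in m, from 0 to 0.0854. A call has 1 to 5 rows; each row shifts and turns the commanded pose from where the row before left it, along the tool's axes as they then stand; what a row does not reach is not made up. A row lasts 1/8 s, in which the tool goes at most 62.5 mm and 10.7 degrees, less where a joint would pass 70% of its speed; a pose out of reach is approached as far as the arm can. A call is refused whole if a number of a shift passes 0.0625 or a number of a turn 10.7, either way. A call with a gripper value outside its range is refused whole. The fingers move at their own pace and stop on an object; the grip force is fixed at half the most. Time passes only in rows, so rows that do not move let the fingers close. It gives the time, the measured TCP pose, the force, the opening and the grip force at its end, in the units of the state.
- ctrl.read_state(): the state, without advancing time (a new reading comes with each control period).
- ctrl.get_image(name): name is "side" or "top" or "wrist"; returns the picture (420x560x3 uint8, red, green, blue); there is no depth.
- ctrl.camera_info(name): a dict with "intrinsics" (3x3 intrinsics, pixels), "extrinsics" (4x4, takes a point from camera to world coordinates); the wrist camera has in their place "mount" (4x4, takes a point from camera to tool coordinates, whose origin is the TCP and whose axes are the flange's). Camera axes: x right, y down, z forward; pixel columns grow to the right and rows downward; lengths in m; the calibration is good to about 2 mm. A picture is of the moment at which its call begins: read the wrist's pose just before it. camera_info takes no time and is no camera call.
- ctrl.finish_job(): hands the job in; it is judged then, once.
The state is a dict: "clock": time; "qpos": joint angles; "qvel": joint speeds; "tau": joint torques, N m; "tool_pos": TCP position; "eef_rot": TCP orientation; "wrist_force": force on the tool from outside, world axes, zero at the start; "torque": the same for the moment, N m; "finger_gap": opening from 0.0 (shut) to 1.0 (fully open); "finger_force": force on a finger pad.
Only numpy, scipy, OpenCV 4.12 (cv2) and the standard library are available. Lean on these libraries where they do the work, as an engineer would, in place of code of your own. Each camera call takes 0.05 s, during which the arm holds its last target. There are 200 camera calls.

TASK

Get the polisher going: put every brass knob into its bowl, tipping in those from the cup and adding the ones that lie on the bench, and stand the empty cup upright back on its cork coaster. Then put the yellow lid squarely on the bowl, start the long clamp screw straight down through the lid into the hidden thread without forcing it, turn it clockwise until its grip is fully down on the lid's collar, and only then push the red lever right over to on. Leave the bottle, the multimeter and the roll of tape where they are.

Things in the scene. Friction and masses are not known exactly. Their poses are not given: they have to be found in the camera images.
- polisher: Parts polisher, fixed to the bench; origin on the bench at its centre, z up, x away from the robot at yaw 0. Grey round base 190 mm across, 45 mm high; on it a round blue bowl, 160 mm outside, 148 mm inside, floor 45 mm and rim 100 mm above the bench. In the bowl's centre stands a hollow aluminium column 33 mm across.
- well_mouth (a point): Centre of the column's open top, 97 mm above the bench. The bore is a straight well 23 mm across that goes down through the column into the base, to a floor 12 mm above the bench.
- thread (a point): Point on the polisher's axis 37 mm above the bench: top of the hidden coarse thread at the bottom of the well, which spans about 20 to 39 mm above the bench. Two starts 180 degrees apart, right-handed, lead 20 mm a turn, clear opening 16 mm.
- collar_seat (a point): Point on the polisher's axis 130 mm above the bench: where the top of the lid's collar lies when the lid is seated on the bowl, and so where the underside of the screw's grip comes when the screw is fully home.
- switch (a joint): Red ball lever on a grey block 70 x 50 x 25 mm, 140 mm from the polisher's axis on its -y side; the on/off switch. Hinge along the polisher's y axis, 22 mm above the bench; 0 to 0.15 rad: off, leaning to the polisher's -x; 1.0 rad: fully on, leaning as far to its +x. Stays where it is left; takes about 1 N to push.
- switch_tip (a point): Centre of the lever's red ball (26 mm across), 70 mm from the hinge.
- lid: Yellow round lid, 160 mm, about 200 g: a disc on six black tabs that drop inside the bowl's rim with 2 to 3 mm play; any yaw. Round its 26 mm centre hole stands a collar 44 mm across to lift it by. Origin at the centre, level with the tabs' feet: disc 6 to 12 mm, collar 12 to 36 mm above it. Seated, its origin is 94 mm above the bench.
- screw: Long clamp screw, 149 mm, about 140 g, standing upright in the rack; origin at the centre of its lower tip, z up to the grip. Black fluted grip 34 mm across from 113 to 149 mm; shank 20 mm across from 27 to 113 mm; below it a 14 mm pilot with bevelled tip. Fully home its tip is 17 mm above the bench.
- screw_thread (a point): On the screw's axis 10 mm above its tip: its two short threads, one on each side, 21 mm across, 40 degrees of arc each; clockwise from above goes in, 20 mm a turn, 3 mm axial play. Dropped into the well the screw stops with its tip 6 to 16 mm above the home height, on the thread, and needs about 0.25 to 0.9 turn to come home.
- rack: Wooden block 66 x 66 x 50 mm fixed to the bench, origin at the centre of its underside; a 23 mm hole 40 mm deep in its top holds the screw with its tip 10 mm above the bench.
- cup: White plastic cup with a green band, straight sided: 66 mm outside, 60 mm inside, 85 mm high, 5 mm floor, 120 g empty, origin at the centre of its underside; it holds 4 to 6 of the knobs.
- coaster: Round cork coaster 96 mm across and 4 mm thick, fixed to the bench, origin at the centre of its underside; the cup's place.
- bottle: Green glass bottle 62 mm across, 230 mm high, a bystander; origin at the centre of its underside.
- meter: Yellow multimeter, 130 x 75 x 36 mm, lying on the bench, a bystander; origin at the centre of its underside.
- tape_roll: Brown roll of tape, 90 mm across, 25 mm high, lying on the bench, a bystander; origin at the centre of its underside.
- knob1: Brass control knob, a plain disc 24 mm across and 14 mm high, 30 g, polished and slippery (friction 0.35); origin at the centre of its underside. It starts in the cup.
- knob2: Brass control knob, a plain disc 24 mm across and 14 mm high, 30 g, polished and slippery (friction 0.35); origin at the centre of its underside. It starts in the cup.
- knob3: Brass control knob, a plain disc 24 mm across and 14 mm high, 30 g, polished and slippery (friction 0.35); origin at the centre of its underside. It starts in the cup.
- knob4: Brass control knob, a plain disc 24 mm across and 14 mm high, 30 g, polished and slippery (friction 0.35); origin at the centre of its underside. It may be absent. It starts in the cup.
- knob5: Brass control knob, a plain disc 24 mm across and 14 mm high, 30 g, polished and slippery (friction 0.35); origin at the centre of its underside. It may be absent. It starts in the cup.
- knob6: Brass control knob, a plain disc 24 mm across and 14 mm high, 30 g, polished and slippery (friction 0.35); origin at the centre of its underside. It may be absent. It starts in the cup.
- knob7: Brass control knob, a plain disc 24 mm across and 14 mm high, 30 g, polished and slippery (friction 0.35); origin at the centre of its underside. It may be absent. It starts lying on the bench, right of the polisher.
- knob8: Brass control knob, a plain disc 24 mm across and 14 mm high, 30 g, polished and slippery (friction 0.35); origin at the centre of its underside. It may be absent. It starts lying on the bench, right of the polisher.
- knob9: Brass control knob, a plain disc 24 mm across and 14 mm high, 30 g, polished and slippery (friction 0.35); origin at the centre of its underside. It may be absent. It starts lying on the bench, right of the polisher.
Mind the look-alikes: they are no part of the job. Leave any white look-alike of the lid alone. Leave any turquoise look-alike of the cup alone.

How it is judged:
On the way, in this order (a step that is already met when the one before it is completed fails the run):
1. every knob is in the bowl (horizontal distance between each of knob1, knob2, knob3, knob4, knob5, knob6, knob7, knob8, knob9 and polisher below 0.074 m and z of knob1 in the frame of polisher between 0.035 and 0.098 m and z of knob2 in the frame of polisher between 0.035 and 0.098 m and z of knob3 in the frame of polisher between 0.035 and 0.098 m and z of knob4 in the frame of polisher between 0.035 and 0.098 m and z of knob5 in the frame of polisher between 0.035 and 0.098 m and z of knob6 in the frame of polisher between 0.035 and 0.098 m and z of knob7 in the frame of polisher between 0.035 and 0.098 m and z of knob8 in the frame of polisher between 0.035 and 0.098 m and z of knob9 in the frame of polisher between 0.035 and 0.098 m), for 0.3 s.
2. the lid sits squarely on the bowl (horizontal distance between lid and polisher below 0.006 m and z of lid in the frame of polisher between 0.091 and 0.0965 m and angle between the z axis of lid and the z axis of polisher, either way round below 0.04 rad), for 0.3 s.
3. the screw is threaded fully home (all of step 2 and horizontal distance between screw and polisher below 0.004 m and z of screw in the frame of polisher below 0.0192 m and angle between the z axis of screw and the z axis of polisher, either way round below 0.06 rad), for 0.3 s.
4. the lever is over to on (value of joint switch above 0.8 rad), for 0.2 s.
At the end, for the whole second after the job is handed in: All knobs in the bowl; lid flat on the bowl within 6 mm of its centre; screw upright, threaded down to within about 2 mm of the collar (tip under 19.2 mm above the bench); lever past 0.8 rad; cup upright on its coaster within 25 mm of the centre; all at rest (all of step 1 and all of step 3 and value of joint switch above 0.8 rad and angle between cup's own z axis and vertical below 0.1 rad and horizontal distance between cup and coaster below 0.025 m and height (world z) of cup below 0.009 m and linear speed of each of cup, lid, screw below 0.02 m/s); the robot touches nothing.
It fails at once if the screw is forced: more than 60 N between it and the polisher before it is home (contact force between screw and polisher above 60 N and z of screw in the frame of polisher above 0.0215 m).
It fails at once if the bottle is moved more than 30 mm or tipped (distance of bottle from where it was at the start of the episode above 0.03 m or angle between bottle's own z axis and vertical above 0.3 rad).
It fails at once if the multimeter is moved more than 30 mm (distance of meter from where it was at the start of the episode above 0.03 m).
It fails at once if the roll of tape is moved more than 30 mm (distance of tape_roll from where it was at the start of the episode above 0.03 m).
Of knob4, knob5, knob6 only 1 to 3 are there at a start; the rules pass over those that are not, and their reading is None.
Of knob7, knob8, knob9 only 1 to 3 are there at a start; the rules pass over those that are not, and their reading is None.
At some moment in a run one of knob7, knob8, knob9, lid may be knocked a few centimetres aside while the robot is not near it.
It also fails if it takes over 210 s, if anything falls off the work surface, if the arm or the gripper's body presses on something with over 40 N, if the wrist force passes 120 N, or if a joint passes its speed limit or range.

## Working session

There is one attempt and no reset: what is moved stays moved. The work goes in short steps, Python scripts to look and compute and a tool call to move; the robot and the scene stay as the last step left them, time stands still between calls to the robot, and variables do not carry over. Pictures are saved under pics/ and viewed, at most 14 in all, crops included, and the job is handed in when it is done.

Besides the shell and the picture viewer there is one more tool, called after "Call:" as name(argument=value, ...) on one line, values as JSON. step_arm: Moves the arm, as the interface text tells. Its arguments: {"type":"object","properties":{"deltas":{"type":"array"}},"required":["deltas"]}

```bash
mkdir -p pics; python3 - <<'E'
from plant import ctrl
import cv2,numpy as np
np.set_printoptions(precision=4,suppress=True)
s=ctrl.read_state();print(s)
for n in ["side","top","wrist"]:
    im=ctrl.get_image(n);cv2.imwrite(f"pics/{n}0.png",im[:,:,::-1]);print(n,ctrl.camera_info(n))
E
```

```text
{'clock': 0.0, 'qpos': array([-1.1727,  0.3117,  0.014 ,  1.5131, -0.0044,  1.3192, -0.0272]), 'qvel': array([ 0.0018,  0.0004, -0.0009,  0.0011,  0.0007,  0.0005,  0.    ]), 'tau': array([  0.0002, -37.9922,   0.1462, -23.0585,   0.0122,   0.0139,
        -0.    ]), 'tool_pos': array([0.2339, 0.497 , 0.2302]), 'eef_rot': array([[-0.9049,  0.4256, -0.0009],
       [ 0.4256,  0.9049, -0.0022],
       [-0.0001, -0.0024, -1.    ]]), 'wrist_force': array([ 0.1821, -0.4183,  0.1219]), 'torque': array([-0.0088, -0.0103,  0.012 ]), 'finger_force': 0.0, 'finger_gap': 0.995017096993925}
side {'intrinsics': array([[469.2204,   0.    , 280.7627],
       [  0.    , 469.2204, 197.0768],
       [  0.    ,   0.    ,   1.    ]]), 'extrinsics': array([[ 0.6694, -0.5134,  0.537 , -0.2128],
       [-0.7427, -0.443 ,  0.5022, -0.7455],
       [-0.0199, -0.7349, -0.6779,  1.0765],
       [ 0.    ,  0.    ,  0.    ,  1.    ]])}
top {'intrinsics': array([[475.4349,   0.    , 280.4135],
       [  0.    , 475.4349, 210.4244],
       [  0.    ,   0.    ,   1.    ]]), 'extrinsics': array([[ 0.0192, -0.9894,  0.1438,  0.3648],
       [-0.9997, -0.0169,  0.0172, -0.0553],
       [-0.0145, -0.1441, -0.9895,  1.4196],
       [ 0.    ,  0.    ,  0.    ,  1.    ]])}
wrist {'intrinsics': array([[292.081 ,   0.    , 279.7786],
       [  0.    , 292.081 , 207.415 ],
       [  0.    ,   0.    ,   1.    ]]), 'mount': array([[-0.0004, -0.945 , -0.3271,  0.0838],
       [ 1.    , -0.0002, -0.0005,  0.0004],
       [ 0.0004, -0.3271,  0.945 , -0.1416],
       [ 0.    ,  0.    ,  0.    ,  1.    ]])}
```

View pics/top0.png

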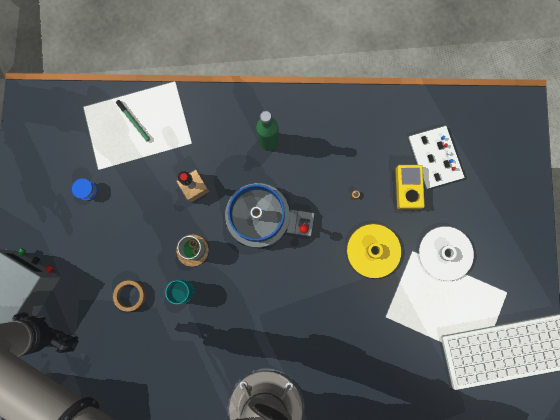

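View pics/side0.png

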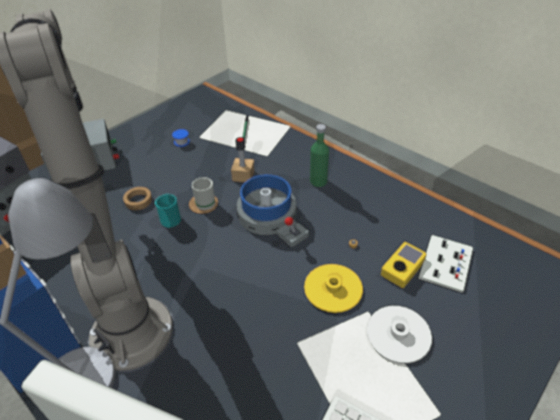

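Top view: the white cup with knobs stands on the cork coaster at (192,250), the rack with the screw is at (191,183) and the bowl at (256,213). The yellow lid is at (375,250), the lone knob at (356,194) and the lever ball at (304,229). The bystanders are the bottle (267,130), meter (410,188) and tape (128,296). Look-alikes are the turquoise cup (178,292) and the white lid (446,253). The white cup on cork and the yellow lid fit the task description.

```bash
cat > h.py <<'E'
from plant import ctrl
import cv2,numpy as np
np.set_printoptions(precision=4,suppress=True)
def cam(n,s=None):
    c=ctrl.camera_info(n);K=c["intrinsics"]
    if n!="wrist": return K,c["extrinsics"]
    s=s or ctrl.read_state();T=np.eye(4);T[:3,:3]=s["eef_rot"];T[:3,3]=s["tool_pos"]
    return K,T@c["mount"]
def ray(n,uv,s=None):
    K,E=cam(n,s);d=E[:3,:3]@np.linalg.solve(K,[uv[0],uv[1],1.]);return E[:3,3],d
def plane(n,uv,z,s=None):
    o,d=ray(n,uv,s);return o+d*(z-o[2])/d[2]
def proj(n,p,s=None):
    K,E=cam(n,s);q=K@(E[:3,:3].T@(np.asarray(p)-E[:3,3]));return q[:2]/q[2]
def snap(n,name=None):
    s=ctrl.read_state();im=ctrl.get_image(n)[:,:,::-1].copy()
    if name: cv2.imwrite(f"pics/{name}.png",im)
    return s,im
def blobs(im,lo,hi,amin=15):
    h=cv2.cvtColor(im,cv2.COLOR_BGR2HSV);m=cv2.inRange(h,np.array(lo),np.array(hi))
    k,_,st,c=cv2.connectedComponentsWithStats(m)
    return [(c[i].round(1),st[i]) for i in range(1,k) if st[i][4]>=amin]
def go(p,yaw=None,s=None):
    """needed tool-frame shift (first turn by az, then shift) to target p with tool x at world yaw (deg)"""
    s=s or ctrl.read_state();R=s["eef_rot"];cy=np.degrees(np.arctan2(R[1,0],R[0,0]))
    if yaw is not None:
        az=-((yaw-cy+180)%360-180)
        y=np.radians(yaw);R=np.array([[np.cos(y),np.sin(y),0],[np.sin(y),-np.cos(y),0],[0,0,-1.]])
        print("az",round(az,2))
    print("yaw now",cy.round(2),"pos",s["tool_pos"],"shift mm",(R.T@(np.asarray(p)-s["tool_pos"])*1000).round(1))
E
python3 - <<'E'
from h import *
im=cv2.imread("pics/top0.png");si=cv2.imread("pics/side0.png")
for nm,lo,hi in [("yel",(22,150,100),(34,255,255)),("red",(0,150,100),(8,255,255)),("blue",(100,120,60),(125,255,255)),("brass",(10,80,60),(22,255,255)),("white",(0,0,190),(180,40,255))]:
    print(nm,[(tuple(c),tuple(s[:5])) for c,s in blobs(im,lo,hi,20)])
for n,uv,z in [("pol",(257,212),.1),("col",(256,212),.097),("rack",(192,184),.155),("cup",(190,247),.089),("lid",(375.5,250),.13-.094),("knob",(356,194.5),.014),("coaster",(194,252),.004),("ball",(304,229),.08),("turq",(178,291),.085)]:
    print(n,plane("top",uv,z))
c=cv2.resize(im[140:320,130:410],None,fx=2.8,fy=2.8,interpolation=cv2.INTER_CUBIC);cv2.imwrite("pics/c1.png",c)
E
```

```text
yel [((np.float64(408.8), np.float64(189.8)), (np.int32(396), np.int32(165), np.int32(29), np.int32(44), np.int32(749))), ((np.float64(373.6), np.float64(250.6)), (np.int32(347), np.int32(224), np.int32(54), np.int32(54), np.int32(2268)))]
red [((np.float64(183.2), np.float64(176.4)), (np.int32(180), np.int32(173), np.int32(8), np.int32(8), np.int32(45))), ((np.float64(303.5), np.float64(228.5)), (np.int32(300), np.int32(224), np.int32(8), np.int32(9), np.int32(58))), ((np.float64(48.6), np.float64(268.6)), (np.int32(46), np.int32(266), np.int32(7), np.int32(6), np.int32(20)))]
blue [((np.float64(83.3), np.float64(188.9)), (np.int32(72), np.int32(178), np.int32(25), np.int32(23), np.int32(407))), ((np.float64(254.5), np.float64(209.2)), (np.int32(228), np.int32(184), np.int32(57), np.int32(58), np.int32(593)))]
brass [((np.float64(275.3), np.float64(79.2)), (np.int32(5), np.int32(73), np.int32(542), np.int32(13), np.int32(3553))), ((np.float64(194.2), np.float64(187.3)), (np.int32(177), np.int32(170), np.int32(32), np.int32(32), np.int32(439))), ((np.float64(355.4), np.float64(194.3)
[... 582 characters left out ...]
155.5)), (np.int32(409), np.int32(126), np.int32(55), np.int32(62), np.int32(1593))), ((np.float64(256.2), np.float64(212.1)), (np.int32(251), np.int32(207), np.int32(11), np.int32(11), np.int32(38))), ((np.float64(443.8), np.float64(289.5)), (np.int32(386), np.int32(227), np.int32(121), np.int32(115), np.int32(8002))), ((np.float64(503.1), np.float64(352.3)), (np.int32(443), np.int32(315), np.int32(117), np.int32(75), np.int32(5133)))]
pol [0.551  0.0332 0.1   ]
col [0.5514 0.0362 0.097 ]
rack [0.617  0.2083 0.155 ]
cup [0.4502 0.2194 0.089 ]
lid [ 0.4547 -0.309   0.036 ]
knob [ 0.6211 -0.2564  0.014 ]
coaster [0.441  0.2243 0.004 ]
ball [ 0.5075 -0.0998  0.08  ]
turq [0.3278 0.248  0.085 ]
```

View pics/c1.png

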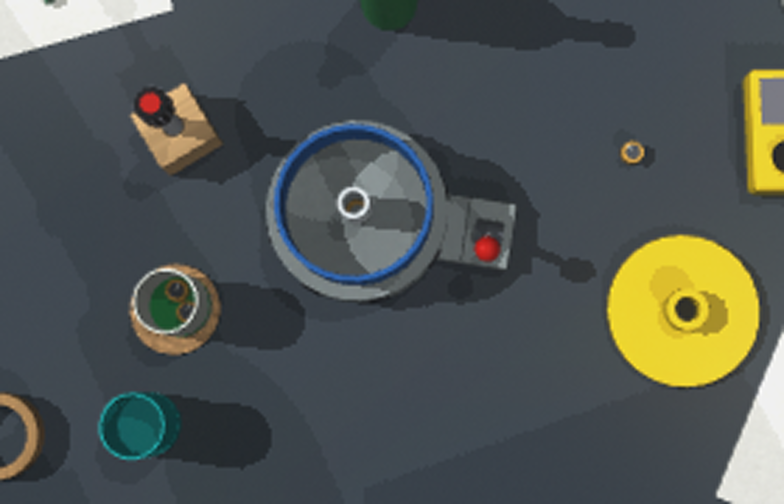

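Screw's red-topped grip is at (183,176) in the top view. Only one bench knob is visible, at (356,194). The turquoise cup at (178,291) is the look-alike, so I'll use the white one on cork at (190,247). I'll take the cup from the side with the tool tilted, then roll it to pour. First I yaw and tilt.

Call:
step_arm(deltas=[{"az":-9.5,"tz":-0.01},{"az":-9.5,"tz":-0.01},{"az":-9.5},{"az":-9.5},{"az":-9.5}])

```text
invalid input
```

Call:
step_arm(deltas=[{"az":-9.5},{"az":-9.5},{"az":-9.5},{"az":-9.5},{"az":-9.5}])

```text
invalid input
```

```bash
python3 - <<'E'
from h import *
print(ctrl.read_state()["qpos"]);go([.46,.40,.26])
E
```

```text
[-1.1727  0.3116  0.014   1.5127 -0.0044  1.3192 -0.0272]
yaw now 154.8 pos [0.2339 0.4972 0.2305] shift mm [-245.9    8.3  -29.5]
```

Call:
step_arm(deltas=[{"tx":0,"ty":0,"tz":-0.01,"ax":0,"ay":0,"az":-9.5,"hand":0.085},{"tx":0,"ty":0,"tz":-0.01,"ax":0,"ay":0,"az":-9.5,"hand":0.085},{"tx":0,"ty":0,"tz":0,"ax":0,"ay":0,"az":-9.5,"hand":0.085},{"tx":0,"ty":0,"tz":0,"ax":0,"ay":0,"az":-9.5,"hand":0.085},{"tx":0,"ty":0,"tz":0,"ax":0,"ay":0,"az":-9.5,"hand":0.085}])

```text
clock: 0.78
tool_pos: [0.2341, 0.4974, 0.2509]
eef_rot: [[-0.923, -0.385, -0.0], [-0.385, 0.923, -0.001], [0.001, -0.001, -1.0]]
wrist_force: [0.9, -0.1, 0.6]
finger_gap: 1.0
finger_force: 0.0
```

Call:
step_arm(deltas=[{"tx":0,"ty":0,"tz":0,"ax":0,"ay":0,"az":-9.5,"hand":0.085},{"tx":0,"ty":0,"tz":0,"ax":0,"ay":0,"az":-9.5,"hand":0.085},{"tx":0,"ty":0,"tz":0,"ax":0,"ay":0,"az":-9.5,"hand":0.085},{"tx":0,"ty":0,"tz":0,"ax":0,"ay":0,"az":-9.5,"hand":0.085},{"tx":0,"ty":0,"tz":0,"ax":0,"ay":0,"az":-9.5,"hand":0.085}])

```text
clock: 1.4
tool_pos: [0.234, 0.4974, 0.2508]
eef_rot: [[-0.34, -0.94, -0.0], [-0.94, 0.34, -0.001], [0.001, 0.0, -1.0]]
wrist_force: [0.1, -0.1, 0.2]
finger_gap: 0.995
finger_force: 0.0
```

Call:
step_arm(deltas=[{"tx":0,"ty":-0.06,"tz":0,"ax":0,"ay":0,"az":0,"hand":0.085},{"tx":0,"ty":-0.06,"tz":0,"ax":0,"ay":0,"az":0,"hand":0.085},{"tx":0,"ty":-0.06,"tz":0,"ax":0,"ay":0,"az":0,"hand":0.085},{"tx":0,"ty":-0.06,"tz":0,"ax":0,"ay":0,"az":0,"hand":0.085},{"tx":0.01,"ty":0,"tz":0,"ax":0,"ay":0,"az":0,"hand":0.085}])

```text
clock: 2.02
tool_pos: [0.4623, 0.4001, 0.2493]
eef_rot: [[-0.356, -0.935, 0.002], [-0.935, 0.356, -0.005], [0.004, -0.004, -1.0]]
wrist_force: [-0.0, -0.3, 0.8]
finger_gap: 0.993
finger_force: 0.0
```

Call:
step_arm(deltas=[{"tx":0,"ty":0,"tz":0,"ax":0,"ay":10,"az":0,"hand":0.085},{"tx":0,"ty":0,"tz":0,"ax":0,"ay":10,"az":0,"hand":0.085},{"tx":0,"ty":0,"tz":0,"ax":0,"ay":10,"az":0,"hand":0.085},{"tx":0,"ty":0,"tz":0,"ax":0,"ay":10,"az":0,"hand":0.085},{"tx":0,"ty":0,"tz":0,"ax":0,"ay":10,"az":0,"hand":0.085}])

```text
clock: 2.65
tool_pos: [0.4576, 0.3978, 0.2539]
eef_rot: [[-0.321, -0.938, -0.127], [-0.809, 0.342, -0.479], [0.493, -0.051, -0.869]]
wrist_force: [1.0, -0.5, -0.6]
finger_gap: 0.993
finger_force: 0.0
```

```bash
python3 - <<'E'
from h import *
s,im=snap("wrist","w1");print(s["qpos"],s["tool_pos"]);print(s["eef_rot"])
for n,p in [("cup",[.446,.222,.089]),("cupbase",[.446,.222,.004])]: print(n,proj("wrist",p,s))
E
```

```text
[-1.1366  0.8831  0.7437  0.7846 -0.2021  2.0133  2.2289] [0.4576 0.3978 0.2539]
[[-0.3212 -0.9384 -0.1275]
 [-0.8086  0.3418 -0.479 ]
 [ 0.493  -0.0508 -0.8685]]
cup [246.7358 122.903 ]
cupbase [255.84   149.1869]
```

View pics/w1.png

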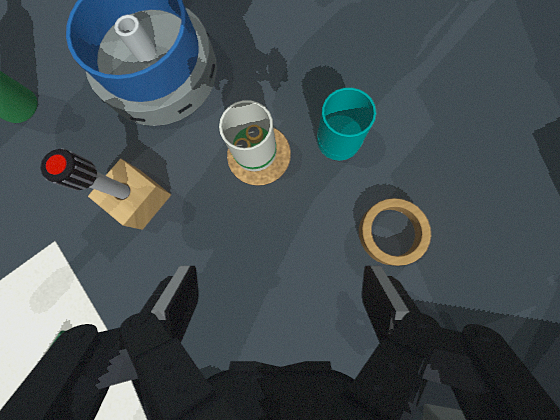

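Wrist view: white cup rim is at (246,123), matching the prediction (247,123), and knobs are visible in it. J6 is at its limit, so I'll yaw toward the tangent and tilt further.

Call:
step_arm(deltas=[{"tx":0,"ty":0,"tz":0,"ax":4.1,"ay":0,"az":-7.2,"hand":0.085},{"tx":0,"ty":0,"tz":0,"ax":4.1,"ay":0,"az":-7.2,"hand":0.085},{"tx":0,"ty":0,"tz":0,"ax":4.1,"ay":0,"az":-7.2,"hand":0.085},{"tx":0,"ty":0,"tz":0,"ax":0,"ay":0,"az":0,"hand":0.085}])

```text
clock: 3.2
tool_pos: [0.4556, 0.4001, 0.2569]
eef_rot: [[0.052, -0.995, 0.086], [-0.861, -0.088, -0.5], [0.505, -0.048, -0.862]]
wrist_force: [-0.1, -0.6, -1.0]
finger_gap: 0.994
finger_force: 0.0
```

Call:
step_arm(deltas=[{"tx":0,"ty":0,"tz":0,"ax":0,"ay":8,"az":0,"hand":0.085},{"tx":0,"ty":0,"tz":0,"ax":0,"ay":8,"az":0,"hand":0.085},{"tx":0,"ty":0,"tz":0,"ax":0,"ay":8,"az":0,"hand":0.085},{"tx":0,"ty":0,"tz":0,"ax":0,"ay":0,"az":0,"hand":0.085}])

```text
clock: 3.7
tool_pos: [0.4571, 0.3901, 0.2465]
eef_rot: [[0.011, -0.995, 0.103], [-0.593, -0.089, -0.8], [0.805, -0.052, -0.591]]
wrist_force: [-0.3, -0.1, 0.2]
finger_gap: 1.0
finger_force: 0.0
```

```bash
python3 - <<'E'
from h import *
s=ctrl.read_state();print(s["qpos"],s["tool_pos"]);print(s["eef_rot"])
E
```

```text
[-1.3581  1.0965  1.0084  0.7854 -0.0076  2.0273  2.6908] [0.4571 0.3901 0.2465]
[[ 0.011  -0.9946  0.103 ]
 [-0.5927 -0.0894 -0.8004]
 [ 0.8053 -0.0522 -0.5905]]
```

Call:
step_arm(deltas=[{"tx":-0.019,"ty":0.012,"tz":0.047,"ax":0,"ay":0,"az":0,"hand":0.085},{"tx":-0.019,"ty":0.012,"tz":0.047,"ax":0,"ay":0,"az":0,"hand":0.085},{"tx":-0.019,"ty":0.012,"tz":0.047,"ax":0,"ay":0,"az":0,"hand":0.085},{"tx":0,"ty":0,"tz":0,"ax":0,"ay":0,"az":0,"hand":0.085}])

```text
clock: 4.2
tool_pos: [0.4328, 0.3057, 0.1185]
eef_rot: [[0.013, -0.995, 0.095], [-0.601, -0.084, -0.795], [0.799, -0.047, -0.599]]
wrist_force: [0.4, 0.5, 0.9]
finger_gap: 0.994
finger_force: 0.0
```

```bash
python3 - <<'E'
from h import *
s,im=snap("wrist","w2");print(s["qpos"],s["tool_pos"]);print(s["eef_rot"])
R=s["eef_rot"]; print(R.T@(np.array([.446,.222,.052])+.012*R[:,2]-s["tool_pos"]))
for n,p in [("cup",[.446,.222,.089]),("cupbase",[.446,.222,.004])]: print(n,proj("wrist",p,s))
E
```

```text
[-1.4911  1.0741  0.9817  1.2838 -0.039   1.6395  2.5951] [0.4328 0.3057 0.1185]
[[ 0.0134 -0.9954  0.0953]
 [-0.6007 -0.0842 -0.7951]
 [ 0.7994 -0.0466 -0.599 ]]
[-0.0027 -0.003   0.1197]
cup [274.7488 181.4685]
cupbase [279.6713 233.1551]
```

View pics/w2.png

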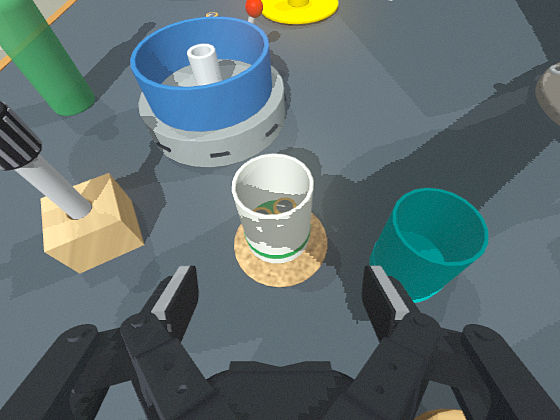

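Cup rim is at (273,183), about 2 px from the prediction, so I advance and grip.

Call:
step_arm(deltas=[{"tx":-0.002,"ty":-0.002,"tz":0.04,"ax":0,"ay":0,"az":0,"hand":0.085},{"tx":0,"ty":0,"tz":0.04,"ax":0,"ay":0,"az":0,"hand":0.085},{"tx":0,"ty":0,"tz":0.038,"ax":0,"ay":0,"az":0,"hand":0.085},{"tx":0,"ty":0,"tz":0,"ax":0,"ay":0,"az":0,"hand":0.085},{"tx":0,"ty":0,"tz":0,"ax":0,"ay":0,"az":0,"hand":0.06}])

```text
clock: 4.88
tool_pos: [0.4516, 0.219, 0.0497]
eef_rot: [[0.011, -0.994, 0.107], [-0.604, -0.092, -0.791], [0.797, -0.056, -0.602]]
wrist_force: [-3.5, 0.2, 3.2]
finger_gap: 0.812
finger_force: 1.2
```

Call:
step_arm(deltas=[{"tx":0,"ty":0,"tz":0,"ax":0,"ay":0,"az":0,"hand":0.04},{"tx":0,"ty":0,"tz":0,"ax":0,"ay":0,"az":0,"hand":0.04},{"tx":0,"ty":0,"tz":0,"ax":0,"ay":0,"az":0,"hand":0.04},{"tx":0,"ty":0,"tz":0,"ax":0,"ay":0,"az":0,"hand":0.04}])

```text
clock: 5.38
tool_pos: [0.4514, 0.219, 0.0504]
eef_rot: [[0.011, -0.994, 0.109], [-0.602, -0.094, -0.793], [0.798, -0.057, -0.599]]
wrist_force: [-2.1, 2.8, 6.5]
finger_gap: 0.735
finger_force: 64.7
```

```bash
python3 - <<'E'
from h import *
s=ctrl.read_state();print(s)
E
```

```text
{'clock': 5.375, 'qpos': array([-1.4773,  1.0955,  0.9778,  1.5237, -0.0452,  1.3651,  2.6043]), 'qvel': array([-0.0008,  0.0004,  0.0004,  0.0003,  0.0003, -0.0004,  0.0004]), 'tau': array([  1.714 , -44.2224,  17.418 ,  -8.0947,   2.7936,   0.8411,
        -0.1383]), 'tool_pos': array([0.4514, 0.219 , 0.0504]), 'eef_rot': array([[ 0.0114, -0.994 ,  0.1092],
       [-0.602 , -0.094 , -0.7929],
       [ 0.7984, -0.0567, -0.5995]]), 'wrist_force': array([-2.1266,  2.798 ,  6.5221]), 'torque': array([ 0.1959,  0.3645, -0.2942]), 'finger_force': 64.70665608911986, 'finger_gap': 0.7349050114210794}
```

Cup gripped. I lift it, then level the tool.

Call:
step_arm(deltas=[{"tx":0.035,"ty":-0.003,"tz":-0.026,"ax":0,"ay":0,"az":0,"hand":0.04},{"tx":0.035,"ty":-0.003,"tz":-0.026,"ax":0,"ay":0,"az":0,"hand":0.04},{"tx":0.035,"ty":-0.003,"tz":-0.026,"ax":0,"ay":0,"az":0,"hand":0.04},{"tx":0.035,"ty":-0.003,"tz":-0.026,"ax":0,"ay":0,"az":0,"hand":0.04},{"tx":0,"ty":0,"tz":0,"ax":0,"ay":0,"az":0,"hand":0.04}])

```text
clock: 6.0
tool_pos: [0.4549, 0.2175, 0.2263]
eef_rot: [[0.007, -0.994, 0.11], [-0.606, -0.092, -0.79], [0.795, -0.061, -0.603]]
wrist_force: [0.3, 0.1, -3.7]
finger_gap: 0.738
finger_force: 66.1
```

Call:
step_arm(deltas=[{"tx":0,"ty":0,"tz":0,"ax":0,"ay":7,"az":0,"hand":0.04},{"tx":0,"ty":0,"tz":0,"ax":0,"ay":7,"az":0,"hand":0.04},{"tx":0,"ty":0,"tz":0,"ax":0,"ay":7,"az":0,"hand":0.04},{"tx":0,"ty":0,"tz":0,"ax":0,"ay":0,"az":0,"hand":0.04}])

```text
clock: 6.5
tool_pos: [0.4518, 0.2177, 0.2179]
eef_rot: [[-0.02, -0.994, 0.103], [-0.275, -0.094, -0.957], [0.961, -0.047, -0.271]]
wrist_force: [0.1, 0.6, -2.9]
finger_gap: 0.736
finger_force: 66.3
```

```bash
cat >> h.py <<'E'
UT=np.array([.7984,-.0567,-.5995]); UT=UT/np.linalg.norm(UT)
def cup(R=None,p=None):
    s=ctrl.read_state();R=s["eef_rot"] if R is None else R;p=s["tool_pos"] if p is None else p
    G=p-.012*R[:,2];u=R@UT;d=np.array([0,0,-1.])+u[2]*u;d/=np.linalg.norm(d)
    rim=G+.037*u
    return dict(G=G,u=u,tilt=np.degrees(np.arccos(u[2])),lip=rim+.033*d,q=s["qpos"],pos=s["tool_pos"],R=s["eef_rot"])
E
python3 - <<'E'
from h import *
print(cup())
E
```

```text
{'G': array([0.4506, 0.2292, 0.2211]), 'u': array([-0.0215,  0.3598,  0.9328]), 'tilt': np.float64(21.125971686071487), 'lip': array([0.4479, 0.2732, 0.2438]), 'q': array([-1.5061,  1.1364,  1.0861,  1.3484,  0.2162,  1.7134,  2.7072]), 'pos': array([0.4518, 0.2177, 0.2179]), 'R': array([[-0.0199, -0.9944,  0.1033],
       [-0.2746, -0.0939, -0.957 ],
       [ 0.9614, -0.0474, -0.2712]])}
```

Call:
step_arm(deltas=[{"tx":0.016,"ty":-0.014,"tz":0.06,"ax":0,"ay":0,"az":0,"hand":0.04},{"tx":0.016,"ty":-0.014,"tz":0.06,"ax":0,"ay":0,"az":0,"hand":0.04},{"tx":0.016,"ty":-0.014,"tz":0.06,"ax":0,"ay":0,"az":0,"hand":0.04},{"tx":0.016,"ty":-0.014,"tz":0.06,"ax":0,"ay":0,"az":0,"hand":0.04},{"tx":0,"ty":0,"tz":0,"ax":0,"ay":0,"az":0,"hand":0.04}])

```text
clock: 7.12
tool_pos: [0.5267, -0.0294, 0.2244]
eef_rot: [[-0.033, -0.995, 0.089], [-0.277, -0.077, -0.958], [0.96, -0.057, -0.274]]
wrist_force: [-1.0, 0.0, -3.6]
finger_gap: 0.737
finger_force: 66.7
```

Call:
step_arm(deltas=[{"tx":0,"ty":0,"tz":0,"ax":0,"ay":0,"az":10,"hand":0.04},{"tx":0,"ty":0,"tz":0,"ax":0,"ay":0,"az":10,"hand":0.04},{"tx":0,"ty":0,"tz":0,"ax":0,"ay":0,"az":10,"hand":0.04},{"tx":0,"ty":0,"tz":0,"ax":0,"ay":0,"az":10,"hand":0.04},{"tx":0,"ty":0,"tz":0,"ax":0,"ay":0,"az":10,"hand":0.04}])

```text
clock: 7.75
tool_pos: [0.53, -0.0209, 0.2219]
eef_rot: [[-0.783, -0.613, 0.103], [-0.25, 0.157, -0.955], [0.57, -0.774, -0.276]]
wrist_force: [-0.2, -0.1, -3.1]
finger_gap: 0.739
finger_force: 66.7
```

```bash
python3 - <<'E'
from h import *
from scipy.spatial.transform import Rotation as Ro
c=cup();print(c)
for a in (60,80,95,110):
    k=cup(c["R"]@Ro.from_euler('z',a,degrees=True).as_matrix(),c["pos"]);print(a,k["tilt"],k["u"],k["lip"]-k["G"])
E
```

```text
{'G': array([ 0.5288, -0.0094,  0.2253]), 'u': array([-0.6524,  0.3646,  0.6644]), 'tilt': np.float64(48.36255170260089), 'lip': array([0.4855, 0.0148, 0.2252]), 'q': array([-1.3566,  1.1212,  1.2753,  1.7126,  0.2506,  1.1824,  1.9596]), 'pos': array([ 0.53  , -0.0209,  0.2219]), 'R': array([[-0.783 , -0.6133,  0.1035],
       [-0.2496,  0.1574, -0.9555],
       [ 0.5697, -0.774 , -0.2763]])}
60 95.2855915939045 [-0.8197  0.5653 -0.0921] [-0.0278  0.0192 -0.0363]
80 108.93231995302841 [-0.6905  0.6465 -0.3245] [-0.0177  0.0166 -0.0432]
95 117.46438668272971 [-0.5426  0.702  -0.4612] [-0.0108  0.0139 -0.0463]
110 123.72615818224241 [-0.362   0.7488 -0.5552] [-0.0054  0.0112 -0.048 ]
```

Call:
step_arm(deltas=[{"tx":-0.023,"ty":0.011,"tz":0.017,"ax":0,"ay":0,"az":0,"hand":0.04},{"tx":-0.023,"ty":0.011,"tz":0.017,"ax":0,"ay":0,"az":0,"hand":0.04},{"tx":0,"ty":0,"tz":0,"ax":0,"ay":0,"az":9,"hand":0.04},{"tx":0,"ty":0,"tz":0,"ax":0,"ay":0,"az":9,"hand":0.04},{"tx":0,"ty":0,"tz":0,"ax":0,"ay":0,"az":9,"hand":0.04}])

```text
clock: 8.38
tool_pos: [0.556, -0.0384, 0.1691]
eef_rot: [[-0.976, -0.192, 0.104], [-0.151, 0.253, -0.956], [0.157, -0.948, -0.276]]
wrist_force: [-0.5, 0.8, -2.8]
finger_gap: 0.738
finger_force: 66.7
```

Call:
step_arm(deltas=[{"tx":0,"ty":0,"tz":0,"ax":0,"ay":0,"az":9,"hand":0.04},{"tx":0,"ty":0,"tz":0,"ax":0,"ay":0,"az":9,"hand":0.04},{"tx":0,"ty":0,"tz":0,"ax":0,"ay":0,"az":9,"hand":0.04},{"tx":0,"ty":0,"tz":0,"ax":0,"ay":0,"az":0,"hand":0.04}])

```text
clock: 8.88
tool_pos: [0.5559, -0.0386, 0.1693]
eef_rot: [[-0.959, 0.265, 0.103], [-0.022, 0.293, -0.956], [-0.284, -0.918, -0.275]]
wrist_force: [0.3, -0.1, -2.1]
finger_gap: 0.739
finger_force: 66.8
```

```bash
python3 - <<'E'
from h import *
print(cup())
s,im=snap("side");c1=cv2.resize(im[130:260,190:330],None,fx=3,fy=3,interpolation=cv2.INTER_CUBIC)
s,im=snap("top");c2=cv2.resize(im[150:280,185:325],None,fx=2.6,fy=2.6,interpolation=cv2.INTER_CUBIC)
o=np.zeros((390,790,3),np.uint8);o[:,:420]=c1;o[:338,424:424+364]=c2;cv2.imwrite("pics/p1.png",o)
E
```

```text
{'G': array([ 0.5546, -0.0271,  0.1726]), 'u': array([-0.8424,  0.5388, -0.0096]), 'tilt': np.float64(90.54753932108004), 'lip': array([ 0.5237, -0.0074,  0.1393]), 'q': array([-1.2933,  1.2563,  1.281 ,  1.6875,  0.1305,  1.1055,  1.057 ]), 'pos': array([ 0.5559, -0.0386,  0.1693]), 'R': array([[-0.9586,  0.2654,  0.1035],
       [-0.0219,  0.2934, -0.9557],
       [-0.284 , -0.9184, -0.2754]])}
```

View pics/p1.png

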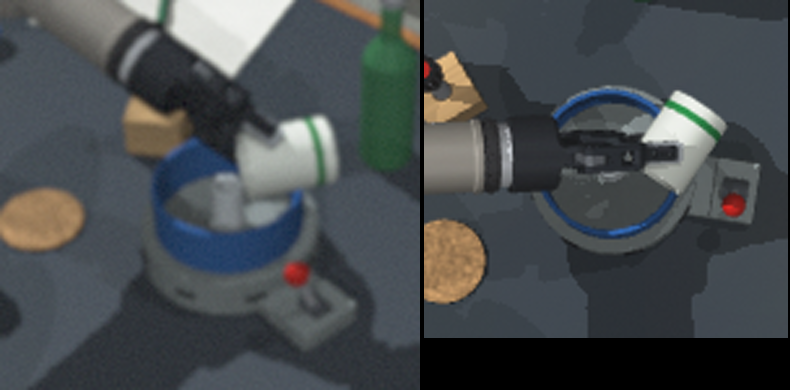

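The cup is tilted about 90° with its lip over the bowl's right half, so I'll keep rolling.

Call:
step_arm(deltas=[{"tx":0,"ty":0,"tz":0,"ax":0,"ay":0,"az":6,"hand":0.04},{"tx":0,"ty":0,"tz":0,"ax":0,"ay":0,"az":6,"hand":0.04},{"tx":0,"ty":0,"tz":0,"ax":0,"ay":0,"az":6,"hand":0.04},{"tx":0,"ty":0,"tz":0,"ax":0,"ay":0,"az":6,"hand":0.04},{"tx":0,"ty":0,"tz":0,"ax":0,"ay":0,"az":6,"hand":0.04}])

```text
clock: 9.6
tool_pos: [0.5555, -0.0394, 0.1694]
eef_rot: [[-0.695, 0.711, 0.102], [0.128, 0.262, -0.956], [-0.707, -0.652, -0.273]]
wrist_force: [-0.4, 0.2, -2.9]
finger_gap: 0.736
finger_force: 66.8
```

Call:
step_arm(deltas=[{"tx":0,"ty":0,"tz":0,"ax":0,"ay":0,"az":6,"hand":0.04},{"tx":0,"ty":0,"tz":0,"ax":0,"ay":0,"az":6,"hand":0.04},{"tx":0,"ty":0,"tz":0,"ax":0,"ay":0,"az":6,"hand":0.04},{"tx":0,"ty":0,"tz":0,"ax":0,"ay":0,"az":0,"hand":0.04},{"tx":0,"ty":0,"tz":0,"ax":0,"ay":0,"az":0,"hand":0.04}])

```text
clock: 10.22
tool_pos: [0.5555, -0.0397, 0.1701]
eef_rot: [[-0.445, 0.89, 0.102], [0.201, 0.21, -0.957], [-0.873, -0.405, -0.272]]
wrist_force: [0.1, -0.1, -2.0]
finger_gap: 0.735
finger_force: 66.9
```

Call:
step_arm(deltas=[{"tx":0,"ty":0,"tz":0,"ax":0,"ay":0,"az":0,"hand":0.04},{"tx":0,"ty":0,"tz":0,"ax":0,"ay":0,"az":0,"hand":0.04},{"tx":0,"ty":0,"tz":0,"ax":0,"ay":0,"az":0,"hand":0.04},{"tx":0,"ty":0,"tz":0,"ax":0,"ay":0,"az":0,"hand":0.04},{"tx":0,"ty":0,"tz":0,"ax":0,"ay":0,"az":0,"hand":0.04}])

```text
clock: 10.85
tool_pos: [0.5554, -0.0397, 0.1697]
eef_rot: [[-0.443, 0.891, 0.102], [0.201, 0.209, -0.957], [-0.874, -0.403, -0.272]]
wrist_force: [-0.2, 0.4, -1.9]
finger_gap: 0.741
finger_force: 66.9
```

```bash
python3 - <<'E'
from h import *
print(cup(),ctrl.read_state()["wrist_force"])
s,im=snap("side");c1=cv2.resize(im[130:260,190:330],None,fx=3,fy=3,interpolation=cv2.INTER_CUBIC)
s,im=snap("top");c2=cv2.resize(im[150:280,185:325],None,fx=2.6,fy=2.6,interpolation=cv2.INTER_CUBIC)
o=np.zeros((390,790,3),np.uint8);o[:,:420]=c1;o[:338,424:424+364]=c2;cv2.imwrite("pics/p2.png",o)
E
```

```text
{'G': array([ 0.5542, -0.0282,  0.1729]), 'u': array([-0.4653,  0.7223, -0.5116]), 'tilt': np.float64(120.77082349190529), 'lip': array([ 0.5461, -0.0157,  0.1257]), 'q': array([-1.2946,  1.2653,  1.2891,  1.6884,  0.1219,  1.1047,  0.2261]), 'pos': array([ 0.5554, -0.0397,  0.1697]), 'R': array([[-0.4431,  0.8907,  0.1018],
       [ 0.2011,  0.2094, -0.9569],
       [-0.8736, -0.4035, -0.2719]])} [-0.2017  0.3628 -1.8876]
```

View pics/p2.png

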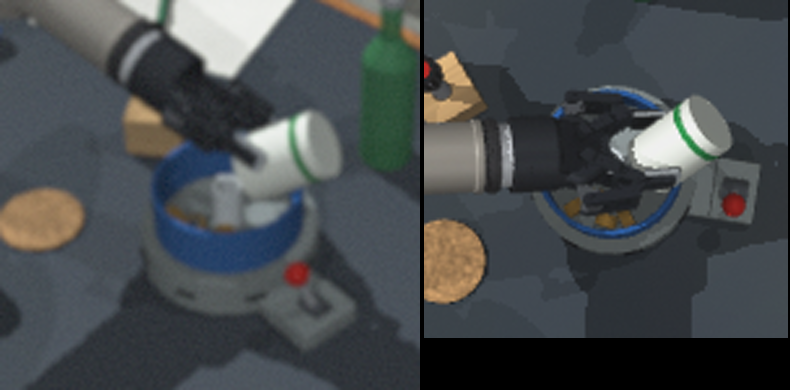

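Knobs have poured into the bowl, with brass visible at the bowl's lower left. I'll roll a bit more and shake before bringing the cup back.

Call:
step_arm(deltas=[{"tx":0,"ty":0,"tz":0,"ax":0,"ay":0,"az":10,"hand":0.04},{"tx":0,"ty":0,"tz":0,"ax":0,"ay":0,"az":5,"hand":0.04},{"tx":0,"ty":0,"tz":0.01,"ax":0,"ay":0,"az":-5,"hand":0.04},{"tx":0,"ty":0,"tz":-0.01,"ax":0,"ay":0,"az":5,"hand":0.04},{"tx":0,"ty":0,"tz":0,"ax":0,"ay":0,"az":0,"hand":0.04}])

```text
clock: 11.58
tool_pos: [0.556, -0.039, 0.1696]
eef_rot: [[-0.198, 0.975, 0.104], [0.248, 0.152, -0.957], [-0.948, -0.164, -0.272]]
wrist_force: [0.8, -0.0, -0.7]
finger_gap: 0.74
finger_force: 67.0
```

Call:
step_arm(deltas=[{"tx":0,"ty":0,"tz":0,"ax":0,"ay":0,"az":0,"hand":0.04},{"tx":0,"ty":0,"tz":0,"ax":0,"ay":0,"az":0,"hand":0.04},{"tx":0,"ty":0,"tz":0,"ax":0,"ay":0,"az":0,"hand":0.04},{"tx":0,"ty":0,"tz":0,"ax":0,"ay":0,"az":0,"hand":0.04},{"tx":0,"ty":0,"tz":0,"ax":0,"ay":0,"az":-10,"hand":0.04}])

```text
clock: 12.2
tool_pos: [0.5553, -0.0398, 0.1698]
eef_rot: [[-0.368, 0.924, 0.102], [0.216, 0.192, -0.957], [-0.904, -0.33, -0.271]]
wrist_force: [1.1, -0.8, -1.1]
finger_gap: 0.736
finger_force: 66.9
```

Call:
step_arm(deltas=[{"tx":0,"ty":0,"tz":0,"ax":0,"ay":0,"az":-10,"hand":0.04},{"tx":0,"ty":0,"tz":0,"ax":0,"ay":0,"az":-10,"hand":0.04},{"tx":0,"ty":0,"tz":0,"ax":0,"ay":0,"az":-10,"hand":0.04},{"tx":0,"ty":0,"tz":0,"ax":0,"ay":0,"az":-10,"hand":0.04},{"tx":0,"ty":0,"tz":0,"ax":0,"ay":0,"az":-10,"hand":0.04}])

```text
clock: 12.82
tool_pos: [0.5554, -0.0399, 0.1698]
eef_rot: [[-0.945, 0.311, 0.102], [-0.008, 0.29, -0.957], [-0.327, -0.905, -0.272]]
wrist_force: [-0.2, -0.2, -2.8]
finger_gap: 0.738
finger_force: 67.0
```

Call:
step_arm(deltas=[{"tx":0,"ty":0,"tz":0,"ax":0,"ay":0,"az":-10,"hand":0.04},{"tx":0,"ty":0,"tz":0,"ax":0,"ay":0,"az":-10,"hand":0.04},{"tx":0,"ty":0,"tz":0,"ax":0,"ay":0,"az":-10,"hand":0.04},{"tx":0,"ty":0,"tz":0,"ax":0,"ay":0,"az":0,"hand":0.04}])

```text
clock: 13.32
tool_pos: [0.5554, -0.0401, 0.1696]
eef_rot: [[-0.975, -0.196, 0.101], [-0.15, 0.25, -0.957], [0.162, -0.948, -0.273]]
wrist_force: [0.7, 0.1, -1.4]
finger_gap: 0.738
finger_force: 67.0
```

```bash
cat >> h.py <<'E'
R0=np.array([[.0114,-.994,.1092],[-.602,-.094,-.7929],[.7984,-.0567,-.5995]]);P0=np.array([.4514,.219,.0504])
def rel():
    from scipy.spatial.transform import Rotation as Ro
    s=ctrl.read_state();R=s["eef_rot"]
    print("turn (tool)",np.degrees(Ro.from_matrix(R.T@R0).as_rotvec()).round(1),"shift in R0 axes",(R0.T@(P0-s["tool_pos"])).round(4),s["wrist_force"],s["qpos"],s["tool_pos"])
E
python3 -c "
from h import *
rel();print(cup()['tilt'])"
```

```text
turn (tool) [-13.9 -18.  -76.1] shift in R0 axes [-0.2524  0.0858 -0.1453] [ 0.7163  0.104  -1.3869] [-1.1319  0.9822  0.8862  1.6833  0.5505  1.2314  1.1638] [ 0.5554 -0.0401  0.1696]
69.72591916006502
```

Call:
step_arm(deltas=[{"tx":0.006,"ty":-0.038,"tz":-0.011,"ax":0,"ay":0,"az":0,"hand":0.04},{"tx":0,"ty":0,"tz":0,"ax":0,"ay":0,"az":-10,"hand":0.04},{"tx":0,"ty":0,"tz":0,"ax":0,"ay":0,"az":-10,"hand":0.04},{"tx":0,"ty":0,"tz":0,"ax":0,"ay":0,"az":-10,"hand":0.04},{"tx":0,"ty":0,"tz":0,"ax":0,"ay":0,"az":-10,"hand":0.04}])

```text
clock: 13.95
tool_pos: [0.5558, -0.0398, 0.2097]
eef_rot: [[-0.618, -0.78, 0.102], [-0.275, 0.093, -0.957], [0.737, -0.619, -0.271]]
wrist_force: [-0.5, 1.3, -1.2]
finger_gap: 0.739
finger_force: 66.9
```

Call:
step_arm(deltas=[{"tx":0,"ty":0,"tz":0,"ax":0,"ay":0,"az":-10,"hand":0.04},{"tx":0,"ty":0,"tz":0,"ax":0,"ay":0,"az":-10,"hand":0.04},{"tx":0,"ty":0,"tz":0,"ax":0,"ay":0,"az":-10,"hand":0.04},{"tx":0,"ty":0,"tz":0,"ax":0,"ay":0,"az":-8,"hand":0.04},{"tx":0,"ty":0,"tz":0,"ax":0,"ay":0,"az":0,"hand":0.04}])

```text
clock: 14.58
tool_pos: [0.5558, -0.04, 0.2096]
eef_rot: [[-0.013, -0.995, 0.101], [-0.274, -0.094, -0.957], [0.962, -0.041, -0.272]]
wrist_force: [1.0, 0.2, -1.6]
finger_gap: 0.738
finger_force: 66.9
```

Call:
step_arm(deltas=[{"tx":0,"ty":0,"tz":-0.06,"ax":0,"ay":-5,"az":0,"hand":0.04},{"tx":0,"ty":0,"tz":-0.06,"ax":0,"ay":-5,"az":0,"hand":0.04},{"tx":0,"ty":0,"tz":-0.06,"ax":0,"ay":-5,"az":0,"hand":0.04},{"tx":0,"ty":0,"tz":-0.03,"ax":0,"ay":-5,"az":0,"hand":0.04},{"tx":0,"ty":0,"tz":0,"ax":0,"ay":0,"az":0,"hand":0.04}])

```text
clock: 15.2
tool_pos: [0.5357, 0.1542, 0.2909]
eef_rot: [[0.02, -0.994, 0.104], [-0.588, -0.095, -0.803], [0.809, -0.045, -0.586]]
wrist_force: [-0.0, -0.7, -1.4]
finger_gap: 0.739
finger_force: 66.8
```

```bash
python3 -c "
from h import *
rel();print(cup())"
```

```text
turn (tool) [ 0.3 -1.   0.6] shift in R0 axes [-0.232   0.0914  0.0836] [-0.0406 -0.6639 -1.45  ] [-1.0587  0.6521  0.5153  1.2944  0.5296  1.7108  2.6022] [0.5357 0.1542 0.2909]
{'G': array([0.5345, 0.1638, 0.2979]), 'u': array([0.0099, 0.0177, 0.9998]), 'tilt': np.float64(1.1632770444556721), 'lip': array([0.5509, 0.1933, 0.3343]), 'q': array([-1.0587,  0.6521,  0.5153,  1.2944,  0.5296,  1.7108,  2.6022]), 'pos': array([0.5357, 0.1542, 0.2909]), 'R': array([[ 0.0196, -0.9944,  0.1037],
       [-0.5878, -0.0954, -0.8034],
       [ 0.8088, -0.0452, -0.5864]])}
```

Call:
step_arm(deltas=[{"tx":0,"ty":0,"tz":0,"ax":0,"ay":-1,"az":0.6,"hand":0.04},{"tx":-0.046,"ty":0.022,"tz":0.012,"ax":0,"ay":0,"az":0,"hand":0.04},{"tx":-0.046,"ty":0.022,"tz":0.012,"ax":0,"ay":0,"az":0,"hand":0.04},{"tx":-0.046,"ty":0.022,"tz":0.012,"ax":0,"ay":0,"az":0,"hand":0.04},{"tx":-0.046,"ty":0.022,"tz":0.012,"ax":0,"ay":0,"az":0,"hand":0.04}])

```text
clock: 15.82
tool_pos: [0.4473, 0.2148, 0.1063]
eef_rot: [[0.015, -0.995, 0.096], [-0.597, -0.086, -0.798], [0.802, -0.045, -0.595]]
wrist_force: [0.1, -0.2, -1.3]
finger_gap: 0.734
finger_force: 66.9
```

Call:
step_arm(deltas=[{"tx":0,"ty":0,"tz":0,"ax":0,"ay":0,"az":0,"hand":0.04},{"tx":0,"ty":0,"tz":0,"ax":0,"ay":0,"az":0,"hand":0.04}])

```text
clock: 16.08
tool_pos: [0.4495, 0.2149, 0.1095]
eef_rot: [[0.014, -0.995, 0.098], [-0.597, -0.087, -0.798], [0.802, -0.047, -0.595]]
wrist_force: [0.7, -0.5, -0.3]
finger_gap: 0.738
finger_force: 66.9
```

```bash
python3 -c "
from h import *
rel();print(cup())
s,im=snap('wrist','w3');print([(tuple(c),tuple(t)) for c,t in blobs(im,(8,70,50),(22,255,255),20)])"
```

```text
turn (tool) [ 0.7 -0.3  0.2] shift in R0 axes [-0.0497  0.0011  0.0324] [ 0.6572 -0.5129 -0.2726] [-1.1826  0.8046  0.4325  1.4983  0.3905  1.5252  2.2844] [0.4495 0.2149 0.1095]
{'G': array([0.4483, 0.2245, 0.1167]), 'u': array([0.0093, 0.0066, 0.9999]), 'tilt': np.float64(0.6518785793840297), 'lip': array([0.4756, 0.2438, 0.1533]), 'q': array([-1.1826,  0.8046,  0.4325,  1.4983,  0.3905,  1.5252,  2.2844]), 'pos': array([0.4495, 0.2149, 0.1095]), 'R': array([[ 0.0143, -0.9951,  0.0977],
       [-0.5969, -0.0869, -0.7976],
       [ 0.8022, -0.0469, -0.5952]])}
[((np.float64(43.8), np.float64(27.9)), (np.int32(12), np.int32(0), np.int32(68), np.int32(57), np.int32(588))), ((np.float64(210.7), np.float64(38.4)), (np.int32(203), np.int32(31), np.int32(15), np.int32(14), np.int32(129))), ((np.float64(254.9), np.float64(108.4)), (np.int32(249), np.int32(102), np.int32(15), np.int32(16), np.int32(122))), ((np.float64(230.3), np.float64(118.0)), (np.int32(219), np.int32(107), np.int32(23), np.int32(27), np.int32(409))), ((np.float64(56.2), np.float64(315.5)), (np.int32(0), np.int32(250), np.int32(117), np.int32(128), np.int32(9004))), ((np.float64(298.1), np.float64(346.1)), (np.int32(233), np.int32(304), np.int32(117), np.int32(68), np.int32(3164)))]
```

View pics/w3.png

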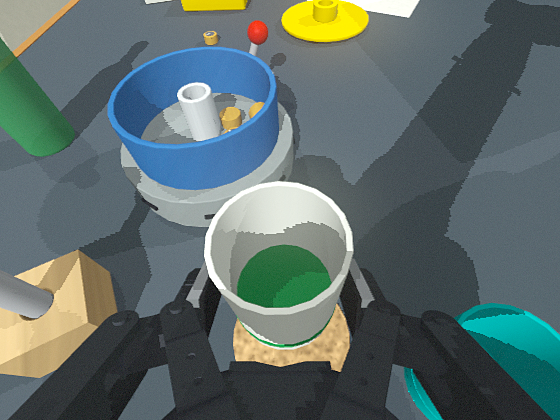

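The cup is empty and sits above the coaster; the bowl holds knobs at (230,118) and (255,108). I lower it and release.

Call:
step_arm(deltas=[{"tx":-0.025,"ty":0,"tz":0.016,"ax":0,"ay":0,"az":0,"hand":0.04},{"tx":-0.0245,"ty":0.001,"tz":0.016,"ax":0,"ay":0,"az":0,"hand":0.04},{"tx":0,"ty":0,"tz":0,"ax":0,"ay":0,"az":0,"hand":0.04},{"tx":0,"ty":0,"tz":0,"ax":0,"ay":0,"az":0,"hand":0.04},{"tx":0,"ty":0,"tz":0,"ax":0,"ay":0,"az":0,"hand":0.07}])

```text
clock: 16.75
tool_pos: [0.4509, 0.2212, 0.0516]
eef_rot: [[0.014, -0.995, 0.099], [-0.601, -0.088, -0.795], [0.799, -0.048, -0.599]]
wrist_force: [-0.1, 0.2, 0.2]
finger_gap: 0.818
finger_force: 0.0
```

Call:
step_arm(deltas=[{"tx":0,"ty":0,"tz":0,"ax":0,"ay":0,"az":0,"hand":0.08},{"tx":0,"ty":0,"tz":0,"ax":0,"ay":0,"az":0,"hand":0.085},{"tx":0,"ty":0,"tz":0,"ax":0,"ay":0,"az":0,"hand":0.085}])

```text
clock: 17.12
tool_pos: [0.4499, 0.2215, 0.0502]
eef_rot: [[0.017, -0.995, 0.099], [-0.6, -0.089, -0.795], [0.8, -0.046, -0.599]]
wrist_force: [-0.1, -0.4, 0.4]
finger_gap: 0.989
finger_force: 0.0
```

Call:
step_arm(deltas=[{"tx":0,"ty":0,"tz":-0.04,"ax":0,"ay":0,"az":0,"hand":0.085},{"tx":0,"ty":0,"tz":-0.04,"ax":0,"ay":0,"az":0,"hand":0.085},{"tx":0,"ty":0,"tz":-0.05,"ax":0,"ay":0,"az":0,"hand":0.085},{"tx":0.04,"ty":0,"tz":-0.05,"ax":0,"ay":0,"az":0,"hand":0.085},{"tx":0.04,"ty":0,"tz":-0.05,"ax":0,"ay":0,"az":0,"hand":0.085}])

```text
clock: 17.75
tool_pos: [0.4283, 0.3561, 0.2501]
eef_rot: [[0.018, -0.995, 0.099], [-0.599, -0.09, -0.796], [0.801, -0.045, -0.598]]
wrist_force: [0.7, 0.4, 0.4]
finger_gap: 0.994
finger_force: 0.0
```

```bash
python3 -c "
from h import *
s,im=snap('wrist','w4');print(s['qpos'],s['tool_pos'],s['eef_rot'])
print('cup rim',proj('wrist',[.446,.222,.089],s),'base',proj('wrist',[.446,.222,.004],s))
print('white',[(tuple(c),tuple(t)) for c,t in blobs(im,(0,0,130),(180,50,255),150)])
print('cork',[(tuple(c),tuple(t)) for c,t in blobs(im,(8,70,50),(22,255,255),60)])
s,im=snap('top','t2')
print('yel',[(tuple(c),tuple(t)) for c,t in blobs(im,(22,150,100),(34,255,255),30)])
print('brass',[(tuple(c),tuple(t)) for c,t in blobs(im,(10,80,60),(22,255,255),20)])
"
```

```text
[-1.24    0.8571  0.4244  0.9936  0.3678  1.9872  2.4044] [0.4283 0.3561 0.2501] [[ 0.018  -0.995   0.0987]
 [-0.5989 -0.0898 -0.7957]
 [ 0.8006 -0.0448 -0.5975]]
cup rim [281.4974 216.2997] base [283.7145 246.4521]
white [((np.float64(37.2), np.float64(61.2)), (np.int32(0), np.int32(0), np.int32(119), np.int32(168), np.int32(7936))), ((np.float64(353.7), np.float64(19.4)), (np.int32(276), np.int32(0), np.int32(166), np.int32(52), np.int32(5035))), ((np.float64(198.2), np.float64(21.2)), (np.int32(176), np.int32(7), np.int32(58), np.int32(30), np.int32(751))), ((np.float64(536.7), np.float64(34.0)), (np.int32(512), np.int32(9), np.int32(48), np.int32(46), np.int32(1357))), ((np.float64(218.2), np.float64(24.0)), (np.int32(208), np.int32(19), np.int32(21), np.int32(10), np.int32(152))), ((np.float64(225.6), np.float64(127.7)), (np.int32(204), np.int32(109), np.int32(38), np.int32(36), np.int32(847))), ((np.float64(525.9), np.float64(162.9)), (np.int32(481), np.int32(117), np.int32(79), np.int32(82), np.int32(2652))), ((np.float64(236.7), np.float64(163.8)), (np.int32(181), np.int32(12
[... 1693 characters left out ...]
))), ((np.float64(194.2), np.float64(187.3)), (np.int32(177), np.int32(170), np.int32(32), np.int32(32), np.int32(441))), ((np.float64(355.4), np.float64(194.3)), (np.int32(352), np.int32(190), np.int32(8), np.int32(9), np.int32(40))), ((np.float64(262.5), np.float64(222.3)), (np.int32(259), np.int32(219), np.int32(8), np.int32(8), np.int32(55))), ((np.float64(252.1), np.float64(230.5)), (np.int32(239), np.int32(222), np.int32(27), np.int32(16), np.int32(154))), ((np.float64(194.1), np.float64(256.4)), (np.int32(176), np.int32(235), np.int32(33), np.int32(32), np.int32(260))), ((np.float64(128.4), np.float64(295.2)), (np.int32(113), np.int32(280), np.int32(33), np.int32(32), np.int32(422)))]
```

The cup is standing on the coaster. The lid was knocked to (377,262); the knob is unmoved. Next the bench knob.

Call:
step_arm(deltas=[{"tx":0,"ty":0,"tz":0,"ax":0,"ay":-10.6,"az":0,"hand":0.085},{"tx":0,"ty":0,"tz":0,"ax":0,"ay":-10.6,"az":0,"hand":0.085},{"tx":0,"ty":0,"tz":0,"ax":0,"ay":-10.6,"az":0,"hand":0.085},{"tx":0,"ty":0,"tz":0,"ax":0,"ay":-10.6,"az":0,"hand":0.085},{"tx":0,"ty":0,"tz":0,"ax":-2,"ay":-10.6,"az":0,"hand":0.085}])

```text
clock: 18.48
tool_pos: [0.4281, 0.3558, 0.2497]
eef_rot: [[0.087, -0.996, 0.011], [-0.996, -0.087, 0.004], [-0.003, -0.012, -1.0]]
wrist_force: [0.0, 0.1, -1.1]
finger_gap: 0.992
finger_force: 0.0
```

Call:
step_arm(deltas=[{"tx":0,"ty":0,"tz":0,"ax":0,"ay":0,"az":10,"hand":0.085},{"tx":0,"ty":0,"tz":0,"ax":0,"ay":0,"az":10,"hand":0.085},{"tx":0,"ty":0,"tz":0,"ax":0,"ay":0,"az":10,"hand":0.085},{"tx":0,"ty":0,"tz":0,"ax":0,"ay":0,"az":10,"hand":0.085},{"tx":0,"ty":0,"tz":0,"ax":0,"ay":0,"az":10,"hand":0.085}])

```text
clock: 19.1
tool_pos: [0.4285, 0.3549, 0.2482]
eef_rot: [[-0.712, -0.702, 0.01], [-0.702, 0.712, -0.004], [-0.004, -0.01, -1.0]]
wrist_force: [0.4, -0.4, -0.7]
finger_gap: 0.992
finger_force: 0.0
```

Call:
step_arm(deltas=[{"tx":0,"ty":0,"tz":0,"ax":0,"ay":0,"az":10,"hand":0.085},{"tx":0,"ty":0,"tz":0,"ax":0,"ay":0,"az":10,"hand":0.085},{"tx":0,"ty":0,"tz":0,"ax":0,"ay":0,"az":10,"hand":0.085},{"tx":0,"ty":0,"tz":0,"ax":0,"ay":0,"az":10,"hand":0.085},{"tx":0,"ty":0,"tz":0,"ax":0,"ay":0,"az":0,"hand":0.085}])

```text
clock: 19.73
tool_pos: [0.4285, 0.3551, 0.2483]
eef_rot: [[-0.996, -0.087, 0.011], [-0.088, 0.996, -0.004], [-0.01, -0.005, -1.0]]
wrist_force: [-0.3, -0.9, 0.4]
finger_gap: 0.99
finger_force: 0.0
```

```bash
python3 -c "
from h import *
go([.621,-.256,.15],180);s=ctrl.read_state();print(s['eef_rot'],s['qpos'])"
```

```text
az 5.02
yaw now -174.98 pos [0.4285 0.3551 0.2483] shift mm [-192.5 -611.1   98.3]
[[-0.9961 -0.0875  0.0107]
 [-0.0875  0.9962 -0.0042]
 [-0.0103 -0.0051 -0.9999]] [-1.1613  0.3421  0.5875  1.4854 -0.1813  1.3649  1.0936]
```

Call:
step_arm(deltas=[{"tx":0,"ty":0,"tz":0,"ax":-0.2,"ay":0.6,"az":5,"hand":0.085},{"tx":-0.019,"ty":-0.058,"tz":0,"ax":0,"ay":0,"az":0,"hand":0.085},{"tx":-0.019,"ty":-0.058,"tz":0,"ax":0,"ay":0,"az":0,"hand":0.085},{"tx":-0.019,"ty":-0.058,"tz":0,"ax":0,"ay":0,"az":0,"hand":0.085},{"tx":-0.019,"ty":-0.058,"tz":0,"ax":0,"ay":0,"az":0,"hand":0.085}])

```text
clock: 20.35
tool_pos: [0.5046, 0.1216, 0.2488]
eef_rot: [[-1.0, -0.002, 0.001], [-0.002, 1.0, 0.0], [-0.001, 0.0, -1.0]]
wrist_force: [0.8, -0.1, 0.4]
finger_gap: 0.991
finger_force: 0.0
```

Call:
step_arm(deltas=[{"tx":-0.019,"ty":-0.058,"tz":0,"ax":0,"ay":0,"az":0,"hand":0.085},{"tx":-0.019,"ty":-0.058,"tz":0,"ax":0,"ay":0,"az":0,"hand":0.085},{"tx":-0.019,"ty":-0.058,"tz":0,"ax":0,"ay":0,"az":0,"hand":0.085},{"tx":-0.019,"ty":-0.058,"tz":0,"ax":0,"ay":0,"az":0,"hand":0.085},{"tx":-0.019,"ty":-0.058,"tz":0,"ax":0,"ay":0,"az":0,"hand":0.085}])

```text
clock: 20.98
tool_pos: [0.5995, -0.1681, 0.2486]
eef_rot: [[-1.0, -0.003, 0.001], [-0.003, 1.0, 0.001], [-0.001, 0.001, -1.0]]
wrist_force: [0.3, 0.6, 0.3]
finger_gap: 0.996
finger_force: 0.0
```

Call:
step_arm(deltas=[{"tx":-0.01,"ty":-0.04,"tz":0.03,"ax":0,"ay":0,"az":0,"hand":0.085},{"tx":0,"ty":-0.04,"tz":0.03,"ax":0,"ay":0,"az":0,"hand":0.085},{"tx":0,"ty":0,"tz":0,"ax":0,"ay":0,"az":0,"hand":0.085},{"tx":0,"ty":0,"tz":0,"ax":0,"ay":0,"az":0,"hand":0.085}])

```text
clock: 21.48
tool_pos: [0.6092, -0.246, 0.1888]
eef_rot: [[-1.0, -0.001, 0.001], [-0.001, 1.0, 0.001], [-0.001, 0.001, -1.0]]
wrist_force: [0.4, 0.8, -0.2]
finger_gap: 0.996
finger_force: 0.0
```

```bash
python3 -c "
from h import *
s,im=snap('wrist','w5');print(s['qpos'],s['eef_rot'])
print(proj('wrist',[.621,-.256,.014],s))
for c,t in blobs(im,(8,70,50),(24,255,255),40): print(c,t,plane('wrist',c,.014,s))
go([.621,-.256,.1],180)
print('yel');
for c,t in blobs(im,(22,150,100),(34,255,255),300): print(c,t,plane('wrist',c,.012,s))
"
```

```text
[-0.0684  0.6402  0.7461  1.2708 -0.4266  1.3877  2.2233] [[-1.     -0.0005  0.0009]
 [-0.0005  1.      0.0012]
 [-0.0009  0.0012 -1.    ]]
[270.7542 195.5166]
[271.1 193. ] [261 183  21  23 241] [ 0.618  -0.2556  0.014 ]
[120.5 412.3] [ 95 407  52  11 508] [ 0.9636 -0.4869  0.014 ]
[439.4 412.2] [415 407  51  11 520] [ 0.964  -0.0037  0.014 ]
az 0.11
yaw now -179.89 pos [ 0.6099 -0.2452  0.1895] shift mm [-11.1 -10.8  89.5]
yel
[203.2  32.4] [ 117    0  169   79 9861] [ 0.459  -0.3189  0.012 ]
[131.5 204.9] [  78  157   98  116 5847] [ 0.6328 -0.4163  0.012 ]
```

View pics/w5.png

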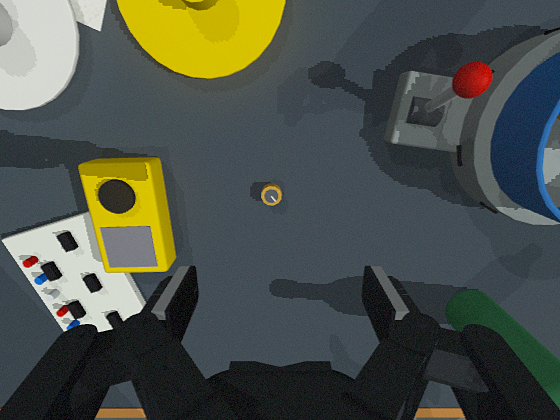

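Only one knob is on the bench, at (271,194). I descend and grip it.

Call:
step_arm(deltas=[{"tx":-0.01,"ty":-0.01,"tz":0.04,"ax":0,"ay":0,"az":0,"hand":0.05},{"tx":0,"ty":0,"tz":0.05,"ax":0,"ay":0,"az":0,"hand":0.05},{"tx":0,"ty":0,"tz":0.05,"ax":0,"ay":0,"az":0,"hand":0.05},{"tx":0,"ty":0,"tz":0.03,"ax":0,"ay":0,"az":0,"hand":0.05},{"tx":0,"ty":0,"tz":0.015,"ax":0,"ay":0,"az":0,"hand":0.05}])

```text
clock: 22.15
tool_pos: [0.6197, -0.2539, 0.0028]
eef_rot: [[-1.0, -0.002, 0.0], [-0.002, 1.0, 0.002], [-0.0, 0.002, -1.0]]
wrist_force: [-0.1, -0.3, 0.6]
finger_gap: 0.589
finger_force: 0.0
```

Call:
step_arm(deltas=[{"tx":0,"ty":0,"tz":0,"ax":0,"ay":0,"az":0,"hand":0.01},{"tx":0,"ty":0,"tz":0,"ax":0,"ay":0,"az":0,"hand":0.01},{"tx":0,"ty":0,"tz":0,"ax":0,"ay":0,"az":0,"hand":0.01},{"tx":0,"ty":0,"tz":0,"ax":0,"ay":0,"az":0,"hand":0.01},{"tx":0,"ty":0,"tz":0,"ax":0,"ay":0,"az":0,"hand":0.01}])

```text
clock: 22.78
tool_pos: [0.6204, -0.2573, 0.0057]
eef_rot: [[-1.0, 0.001, 0.004], [0.001, 1.0, -0.001], [-0.004, -0.001, -1.0]]
wrist_force: [-0.6, 0.5, 6.2]
finger_gap: 0.243
finger_force: 59.3
```

```bash
python3 -c "
from h import *
go([.551,-.01,.18],180)
im=cv2.imread('pics/t2.png')
# bowl ring: blue ellipse fit in top view
h=cv2.cvtColor(im,cv2.COLOR_BGR2HSV);m=cv2.inRange(h,(100,120,60),(125,255,255));m[:170]=0;m[255:]=0;m[:,:220]=0;m[:,300:]=0
k=max(cv2.findContours(m,cv2.RETR_EXTERNAL,cv2.CHAIN_APPROX_NONE)[0],key=cv2.contourArea)
e=cv2.minEnclosingCircle(k);print(e,plane('top',e[0],.1))
# column top ring
g=cv2.inRange(h,(0,0,185),(180,45,255));
for c,t in [(c,t) for c,t in blobs(im,(0,0,170),(180,45,255),10) if 240<c[0]<275 and 195<c[1]<230]: print(c,t,plane('top',(t[0]+t[2]/2-.5,t[1]+t[3]/2-.5),.097))
"
```

```text
az -0.06
yaw now 179.94 pos [ 0.6204 -0.2573  0.0057] shift mm [  69.4  247.3 -174.3]
((255.81817626953125, 212.7467498779297), 28.758499145507812) [0.5488 0.0365 0.1   ]
[256.1 211.7] [251 207  11  11  45] [0.5514 0.0362 0.097 ]
```

Call:
step_arm(deltas=[{"tx":0,"ty":0,"tz":-0.06,"ax":0,"ay":0,"az":0,"hand":0.01},{"tx":0,"ty":0,"tz":-0.06,"ax":0,"ay":0,"az":0,"hand":0.01},{"tx":0,"ty":0,"tz":-0.05,"ax":0,"ay":0,"az":0,"hand":0.01},{"tx":0.014,"ty":0.05,"tz":0,"ax":0,"ay":0,"az":0,"hand":0.01},{"tx":0.014,"ty":0.05,"tz":0,"ax":0,"ay":0,"az":0,"hand":0.01}])

```text
clock: 23.4
tool_pos: [0.5909, -0.1564, 0.1745]
eef_rot: [[-1.0, 0.003, 0.002], [0.003, 1.0, -0.0], [-0.002, -0.0, -1.0]]
wrist_force: [0.1, 1.4, -0.2]
finger_gap: 0.244
finger_force: 58.9
```

Call:
step_arm(deltas=[{"tx":0.014,"ty":0.05,"tz":0,"ax":0,"ay":0,"az":0,"hand":0.01},{"tx":0.014,"ty":0.05,"tz":0,"ax":0,"ay":0,"az":0,"hand":0.01},{"tx":0.014,"ty":0.049,"tz":0,"ax":0,"ay":0,"az":0,"hand":0.01},{"tx":0,"ty":0,"tz":0.03,"ax":0,"ay":0,"az":0,"hand":0.01},{"tx":0,"ty":0,"tz":0.032,"ax":0,"ay":0,"az":0,"hand":0.01}])

```text
clock: 24.02
tool_pos: [0.5495, -0.0062, 0.1115]
eef_rot: [[-1.0, -0.001, 0.002], [-0.001, 1.0, 0.001], [-0.002, 0.001, -1.0]]
wrist_force: [0.0, 0.7, 0.2]
finger_gap: 0.242
finger_force: 58.9
```

Call:
step_arm(deltas=[{"tx":0,"ty":0,"tz":0,"ax":0,"ay":0,"az":0,"hand":0.01},{"tx":0,"ty":0,"tz":0,"ax":0,"ay":0,"az":0,"hand":0.05},{"tx":0,"ty":0,"tz":0,"ax":0,"ay":0,"az":0,"hand":0.05},{"tx":0,"ty":0,"tz":0,"ax":0,"ay":0,"az":0,"hand":0.05},{"tx":0,"ty":0,"tz":0,"ax":0,"ay":0,"az":0,"hand":0.05}])

```text
clock: 24.65
tool_pos: [0.5498, -0.0076, 0.1124]
eef_rot: [[-1.0, 0.001, 0.002], [0.001, 1.0, 0.0], [-0.002, 0.0, -1.0]]
wrist_force: [0.4, 0.9, -0.3]
finger_gap: 0.581
finger_force: 0.0
```

Call:
step_arm(deltas=[{"tx":0,"ty":0,"tz":-0.06,"ax":0,"ay":0,"az":0,"hand":0.085},{"tx":0,"ty":0,"tz":-0.06,"ax":0,"ay":0,"az":0,"hand":0.085},{"tx":-0.04,"ty":0,"tz":-0.03,"ax":0,"ay":0,"az":0,"hand":0.085},{"tx":-0.04,"ty":0,"tz":0,"ax":0,"ay":0,"az":0,"hand":0.085},{"tx":0,"ty":0,"tz":0,"ax":0,"ay":0,"az":0,"hand":0.085}])

```text
clock: 25.28
tool_pos: [0.631, -0.0073, 0.2605]
eef_rot: [[-1.0, 0.0, 0.0], [0.0, 1.0, -0.002], [-0.0, -0.002, -1.0]]
wrist_force: [-0.4, 0.5, -1.3]
finger_gap: 0.991
finger_force: 0.0
```

```bash
python3 -c "
from h import *
s,im=snap('wrist','w6');print(s['qpos'],s['tool_pos'],s['eef_rot'])
print(proj('wrist',[.55,.0363,.097],s))
t,i2=snap('top')
h=cv2.cvtColor(i2,cv2.COLOR_BGR2HSV);m=cv2.inRange(h,(22,150,100),(34,255,255));m[:, :330]=0;m[:215]=0
k=max(cv2.findContours(m,cv2.RETR_EXTERNAL,cv2.CHAIN_APPROX_NONE)[0],key=cv2.contourArea);e=cv2.minEnclosingCircle(k);print(e,plane('top',e[0],.011))
cv2.imwrite('pics/w6c.png',np.hstack([im,cv2.resize(i2[140:320,150:450],None,fx=.8,fy=420/180)]) if 0 else im)
"
```

```text
[-0.4711  0.5506  0.7759  1.2301 -0.3745  1.5029  1.8224] [ 0.631  -0.0073  0.2605] [[-1.      0.0002  0.0002]
 [ 0.0002  1.     -0.0016]
 [-0.0002 -0.0016 -1.    ]]
[324.0817 109.1054]
((377.6204528808594, 261.955322265625), 27.536907196044922) [ 0.4214 -0.3195  0.011 ]
```

View pics/w6c.png

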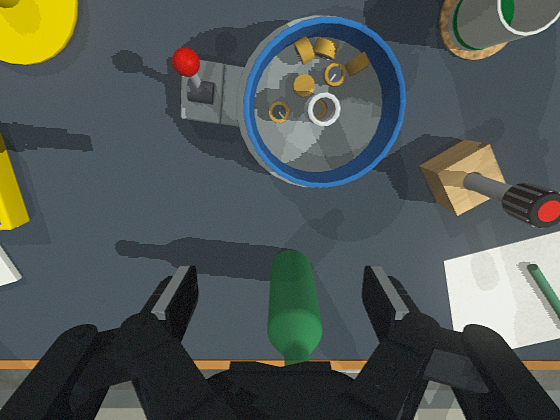

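The bowl holds six knobs, five from the cup and one from the bench, with none on the column at (324,109). Now the lid.

Call:
step_arm(deltas=[{"tx":0.03,"ty":-0.045,"tz":0,"ax":0,"ay":0,"az":0,"hand":0.085},{"tx":0.03,"ty":-0.045,"tz":0,"ax":0,"ay":0,"az":0,"hand":0.085},{"tx":0.03,"ty":-0.045,"tz":0.02,"ax":0,"ay":0,"az":0,"hand":0.085},{"tx":0.03,"ty":-0.045,"tz":0.02,"ax":0,"ay":0,"az":0,"hand":0.085},{"tx":0.03,"ty":-0.045,"tz":0.02,"ax":0,"ay":0,"az":0,"hand":0.085}])

```text
clock: 26.0
tool_pos: [0.4767, -0.2331, 0.2015]
eef_rot: [[-1.0, 0.001, 0.002], [0.001, 1.0, 0.002], [-0.002, 0.002, -1.0]]
wrist_force: [-0.4, 0.2, -0.0]
finger_gap: 0.993
finger_force: 0.0
```

Call:
step_arm(deltas=[{"tx":0.03,"ty":-0.045,"tz":0.02,"ax":0,"ay":0,"az":0,"hand":0.085},{"tx":0.03,"ty":-0.042,"tz":0.02,"ax":0,"ay":0,"az":0,"hand":0.085},{"tx":0,"ty":0,"tz":0,"ax":0,"ay":0,"az":0,"hand":0.085},{"tx":0,"ty":0,"tz":0,"ax":0,"ay":0,"az":0,"hand":0.085}])

```text
clock: 26.5
tool_pos: [0.4186, -0.3185, 0.1619]
eef_rot: [[-1.0, 0.002, 0.002], [0.002, 1.0, 0.002], [-0.002, 0.002, -1.0]]
wrist_force: [0.6, -0.4, 0.7]
finger_gap: 0.993
finger_force: 0.0
```

```bash
python3 -c "
from h import *
s,im=snap('wrist','w7')
h=cv2.cvtColor(im,cv2.COLOR_BGR2HSV);m=cv2.inRange(h,(22,120,60),(34,255,255))
for k in cv2.findContours(m,cv2.RETR_EXTERNAL,cv2.CHAIN_APPROX_NONE)[0]:
    if cv2.contourArea(k)>3000:
        e=cv2.fitEllipse(k);print(e,cv2.boundingRect(k),plane('wrist',e[0],.012,s))
p=plane('wrist',e[0],.012,s)
print('hole pred',proj('wrist',[.4214,-.3195,.036],s))
for c,t in blobs(im,(0,0,0),(180,255,60),60): print(c,t,plane('wrist',c,.036,s)) if 200<c[0]<360 and c[1]<280 else 0
go([.4214,-.3195,.014],180)
"
```

```text
((278.16302490234375, 185.15371704101562), (147.1552734375, 152.46946716308594), 88.56585693359375) (202, 111, 154, 149) [ 0.4119 -0.3199  0.012 ]
hole pred [278.5325 201.1631]
az 0.02
yaw now -179.98 pos [ 0.4196 -0.318   0.162 ] shift mm [ -1.8  -1.5 148. ]
```

View pics/w7.png

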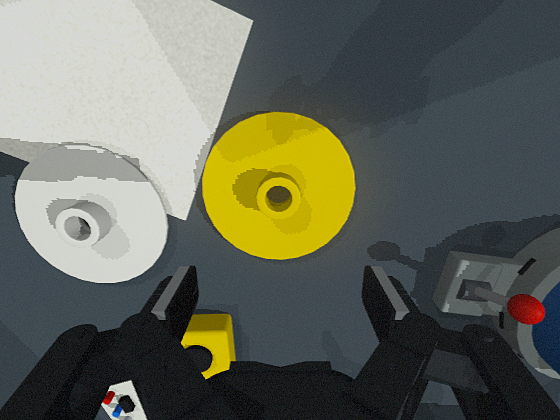

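The lid fills the frame with its disc centred at (278,185) and collar at (278,194), giving x≈0.414. The white look-alike is at (90,215). I grip the yellow collar.

Call:
step_arm(deltas=[{"tx":0.005,"ty":-0.002,"tz":0.05,"ax":0,"ay":0,"az":0,"hand":0.07},{"tx":0,"ty":0,"tz":0.05,"ax":0,"ay":0,"az":0,"hand":0.07},{"tx":0,"ty":0,"tz":0.03,"ax":0,"ay":0,"az":0,"hand":0.07},{"tx":0,"ty":0,"tz":0.016,"ax":0,"ay":0,"az":0,"hand":0.07},{"tx":0,"ty":0,"tz":0,"ax":0,"ay":0,"az":0,"hand":0.07}])

```text
clock: 27.18
tool_pos: [0.4146, -0.3202, 0.0154]
eef_rot: [[-1.0, -0.001, 0.0], [-0.001, 1.0, 0.001], [-0.0, 0.001, -1.0]]
wrist_force: [-0.5, -0.1, 0.2]
finger_gap: 0.816
finger_force: 0.0
```

Call:
step_arm(deltas=[{"tx":0,"ty":0,"tz":0,"ax":0,"ay":0,"az":0,"hand":0.03},{"tx":0,"ty":0,"tz":0,"ax":0,"ay":0,"az":0,"hand":0.03},{"tx":0,"ty":0,"tz":0,"ax":0,"ay":0,"az":0,"hand":0.03},{"tx":0,"ty":0,"tz":0,"ax":0,"ay":0,"az":0,"hand":0.03},{"tx":0,"ty":0,"tz":0,"ax":0,"ay":0,"az":0,"hand":0.03}])

```text
clock: 27.8
tool_pos: [0.4155, -0.3223, 0.0176]
eef_rot: [[-1.0, 0.001, 0.004], [0.001, 1.0, -0.001], [-0.004, -0.001, -1.0]]
wrist_force: [0.5, 0.4, 7.0]
finger_gap: 0.486
finger_force: 61.4
```

```bash
cat >> h.py <<'E'
def lidoff():
    """lid disc centre in tool frame from wrist view; disc top z=.012 above lid origin while it was on the bench"""
    s,im=snap('wrist');h=cv2.cvtColor(im,cv2.COLOR_BGR2HSV);m=cv2.inRange(h,(22,120,60),(34,255,255))
    k=max(cv2.findContours(m,cv2.RETR_EXTERNAL,cv2.CHAIN_APPROX_NONE)[0],key=cv2.contourArea)
    return s,im,k
E
python3 -c "
from h import *
s,im,k=lidoff();cv2.imwrite('pics/w8.png',im);print(s['tool_pos'],cv2.boundingRect(k),cv2.contourArea(k),cv2.fitEllipse(cv2.convexHull(k)))
e=cv2.fitEllipse(cv2.convexHull(k));print(plane('wrist',e[0],.012,s),proj('wrist',[.414,-.32,.012],s))
"
```

```text
[ 0.4155 -0.3223  0.0176] (142, 123, 277, 244) 44301.5 ((280.05548095703125, 245.5775604248047), (244.20135498046875, 277.4330749511719), 89.15531158447266)
[ 0.4053 -0.3221  0.012 ] [283.8375 259.3692]
```

```bash
cat >> h.py <<'E'
def lidfit(ztop):
    from scipy.optimize import least_squares
    s,im,k=lidoff();R=s['eef_rot'];T=s['tool_pos']
    P=np.array([plane('wrist',q,ztop,s)[:2] for q in k[:,0,:].astype(float)])
    f=least_squares(lambda c:np.hypot(*(P-c).T)-.08,P.mean(0),loss='cauchy',f_scale=.001)
    r=np.abs(f.fun)<.002
    return f.x,r.sum(),len(P),np.ptp(P[r],axis=0),R.T@(np.r_[f.x,ztop]-T)
E
python3 -c "
from h import *
print(lidfit(.012))"
```

```text
(array([ 0.42 , -0.322]), np.int64(455), 1016, array([0.1035, 0.1574]), array([-0.0045,  0.0003,  0.0057]))
```

Call:
step_arm(deltas=[{"tx":0,"ty":0,"tz":-0.05,"ax":0,"ay":0,"az":0,"hand":0.03},{"tx":0,"ty":0,"tz":-0.06,"ax":0,"ay":0,"az":0,"hand":0.03},{"tx":0,"ty":0,"tz":-0.05,"ax":0,"ay":0,"az":0,"hand":0.03},{"tx":0,"ty":0,"tz":0,"ax":0,"ay":0,"az":0,"hand":0.03}])

```text
clock: 28.4
tool_pos: [0.416, -0.3241, 0.1803]
eef_rot: [[-1.0, 0.002, 0.01], [0.002, 1.0, -0.006], [-0.01, -0.006, -1.0]]
wrist_force: [0.1, 0.1, -2.6]
finger_gap: 0.482
finger_force: 62.1
```

```bash
python3 -c "
from h import *
from scipy.optimize import least_squares
s=ctrl.read_state();print(s['tool_pos'],s['finger_gap'],s['wrist_force']);print(lidfit(s['tool_pos'][2]-.0056))
im=cv2.imread('pics/w6.png');s=dict(tool_pos=np.array([.631,-.0073,.2605]),eef_rot=np.array([[-1,.0002,.0002],[.0002,1,-.0016],[-.0002,-.0016,-1.]]))
h=cv2.cvtColor(im,cv2.COLOR_BGR2HSV);m=cv2.inRange(h,(100,120,60),(125,255,255))
k=max(cv2.findContours(m,cv2.RETR_EXTERNAL,cv2.CHAIN_APPROX_NONE)[0],key=cv2.contourArea)
P=np.array([plane('wrist',q,.1,s)[:2] for q in k[:,0,:].astype(float)])
f=least_squares(lambda c:np.hypot(*(P-c[:2]).T)-.08,P.mean(0),loss='cauchy',f_scale=.001);print('bowl',f.x,(abs(f.fun)<.002).sum(),len(P))
w=blobs(im,(0,0,170),(180,45,255),50)
for c,t in w:
    if 290<c[0]<360 and 80<c[1]<140: print('col',c,t,plane('wrist',(t[0]+t[2]/2-.5,t[1]+t[3]/2-.5),.097,s))
go([.5455,.0363,.17],180)
"
```

```text
[ 0.416  -0.3241  0.1803] 0.4821092768507341 [ 0.121   0.0982 -2.6175]
(array([ 0.4207, -0.3237]), np.int64(428), 1015, array([0.1038, 0.1573]), array([-0.0046,  0.0004,  0.0056]))
bowl [0.5514 0.0361] 301 473
col [323.8 108.7] [308  92  33  34 406] [0.5494 0.0362 0.097 ]
az -0.08
yaw now 179.92 pos [ 0.4148 -0.3223  0.1776] shift mm [-130.7  358.6    7.6]
```

Call:
step_arm(deltas=[{"tx":-0.019,"ty":0.051,"tz":0,"ax":0,"ay":0,"az":0,"hand":0.03},{"tx":-0.019,"ty":0.051,"tz":0,"ax":0,"ay":0,"az":0,"hand":0.03},{"tx":-0.019,"ty":0.051,"tz":0,"ax":0,"ay":0,"az":0,"hand":0.03},{"tx":-0.019,"ty":0.051,"tz":0,"ax":0,"ay":0,"az":0,"hand":0.03},{"tx":-0.019,"ty":0.051,"tz":0,"ax":0,"ay":0,"az":0,"hand":0.03}])

```text
clock: 29.08
tool_pos: [0.5081, -0.0643, 0.1739]
eef_rot: [[-1.0, 0.001, -0.003], [0.001, 1.0, 0.001], [0.003, 0.0, -1.0]]
wrist_force: [0.9, -0.6, -1.4]
finger_gap: 0.483
finger_force: 62.0
```

Call:
step_arm(deltas=[{"tx":-0.019,"ty":0.051,"tz":0,"ax":0,"ay":0,"az":0,"hand":0.03},{"tx":-0.019,"ty":0.051,"tz":0,"ax":0,"ay":0,"az":0,"hand":0.03},{"tx":0,"ty":0,"tz":0,"ax":0,"ay":0,"az":0,"hand":0.03},{"tx":0,"ty":0,"tz":0,"ax":0,"ay":0,"az":0,"hand":0.03},{"tx":0,"ty":0,"tz":0,"ax":0,"ay":0,"az":0,"hand":0.03}])

```text
clock: 29.7
tool_pos: [0.5464, 0.0334, 0.1752]
eef_rot: [[-1.0, 0.005, -0.001], [0.005, 1.0, -0.001], [0.001, -0.001, -1.0]]
wrist_force: [-0.2, -0.2, -1.3]
finger_gap: 0.476
finger_force: 62.0
```

```bash
python3 -c "
from h import *
s=ctrl.read_state();print(s['tool_pos'],s['eef_rot'],s['finger_gap'],s['wrist_force'],s['qpos']);print(lidfit(s['tool_pos'][2]-.0056))
go([.546,.036,.1116],180)
"
```

```text
[0.5464 0.0334 0.1752] [[-1.      0.0047 -0.0009]
 [ 0.0047  1.     -0.0009]
 [ 0.0009 -0.0009 -1.    ]] 0.47552098788331193 [-0.1907 -0.1924 -1.3253] [-0.6607  0.4167  0.7771  1.6296 -0.3057  1.2227  1.7453]
(array([0.5511, 0.0332]), np.int64(428), 1012, array([0.0946, 0.1573]), array([-0.0047, -0.0001,  0.0056]))
az -0.28
yaw now 179.72 pos [0.5467 0.0334 0.1755] shift mm [ 0.7  2.6 63.9]
```

Call:
step_arm(deltas=[{"tx":0.0005,"ty":0.003,"tz":0.02,"ax":0,"ay":0,"az":0,"hand":0.03},{"tx":0,"ty":0,"tz":0.02,"ax":0,"ay":0,"az":0,"hand":0.03},{"tx":0,"ty":0,"tz":0.012,"ax":0,"ay":0,"az":0,"hand":0.03},{"tx":0,"ty":0,"tz":0.005,"ax":0,"ay":0,"az":0,"hand":0.03},{"tx":0,"ty":0,"tz":0,"ax":0,"ay":0,"az":0,"hand":0.03}])

```text
clock: 30.38
tool_pos: [0.5471, 0.0381, 0.1189]
eef_rot: [[-1.0, 0.002, 0.001], [0.002, 1.0, -0.0], [-0.001, -0.0, -1.0]]
wrist_force: [-0.6, 0.7, -1.6]
finger_gap: 0.481
finger_force: 62.0
```

Call:
step_arm(deltas=[{"tx":0,"ty":0,"tz":0.003,"ax":0,"ay":0,"az":0,"hand":0.03},{"tx":0,"ty":0,"tz":0.003,"ax":0,"ay":0,"az":0,"hand":0.03},{"tx":0,"ty":0,"tz":0,"ax":0,"ay":0,"az":0,"hand":0.03}])

```text
clock: 30.75
tool_pos: [0.5468, 0.0385, 0.1127]
eef_rot: [[-1.0, 0.001, 0.001], [0.001, 1.0, 0.0], [-0.001, 0.0, -1.0]]
wrist_force: [1.0, -0.1, -2.0]
finger_gap: 0.485
finger_force: 62.0
```

Call:
step_arm(deltas=[{"tx":0,"ty":-0.0015,"tz":0.001,"ax":0,"ay":0,"az":0,"hand":0.03},{"tx":0,"ty":0,"tz":0.001,"ax":0,"ay":0,"az":0,"hand":0.03},{"tx":0,"ty":0,"tz":0,"ax":0,"ay":0,"az":0,"hand":0.03}])

```text
clock: 31.12
tool_pos: [0.5471, 0.0368, 0.1117]
eef_rot: [[-1.0, 0.001, 0.001], [0.001, 1.0, 0.0], [-0.001, 0.0, -1.0]]
wrist_force: [-2.4, -0.0, 4.7]
finger_gap: 0.483
finger_force: 62.8
```

Call:
step_arm(deltas=[{"tx":0,"ty":0,"tz":0,"ax":0,"ay":0,"az":0,"hand":0.06},{"tx":0,"ty":0,"tz":0,"ax":0,"ay":0,"az":0,"hand":0.08},{"tx":0,"ty":0,"tz":0,"ax":0,"ay":0,"az":0,"hand":0.08},{"tx":0,"ty":0,"tz":-0.05,"ax":0,"ay":0,"az":0,"hand":0.08},{"tx":0,"ty":0,"tz":-0.06,"ax":0,"ay":0,"az":0,"hand":0.08}])

```text
clock: 31.75
tool_pos: [0.5458, 0.0371, 0.2207]
eef_rot: [[-1.0, 0.001, -0.003], [0.001, 1.0, -0.001], [0.003, -0.001, -1.0]]
wrist_force: [0.8, 0.3, -0.4]
finger_gap: 0.931
finger_force: 0.0
```

Call:
step_arm(deltas=[{"tx":-0.02,"ty":0,"tz":-0.04,"ax":0,"ay":0,"az":0,"hand":0.08},{"tx":0,"ty":0,"tz":0,"ax":0,"ay":0,"az":0,"hand":0.08},{"tx":0,"ty":0,"tz":0,"ax":0,"ay":0,"az":0,"hand":0.08}])

```text
clock: 32.12
tool_pos: [0.5662, 0.037, 0.2599]
eef_rot: [[-1.0, 0.001, -0.001], [0.001, 1.0, 0.0], [0.001, -0.0, -1.0]]
wrist_force: [0.3, 0.1, -0.7]
finger_gap: 0.937
finger_force: 0.0
```

```bash
python3 -c "
from h import *
s,im=snap('wrist','w9');print(lidfit(.106))
print('hole',proj('wrist',[.5505,.0362,.13],s),s['tool_pos'])
c1=im[0:300,120:460]
t,i2=snap('side');c2=cv2.resize(i2[130:260,190:330],None,fx=300/130,fy=300/130,interpolation=cv2.INTER_CUBIC)
cv2.imwrite('pics/l1.png',np.hstack([c1,c2]))
"
```

```text
(array([0.5519, 0.0368]), np.int64(311), 432, array([0.1554, 0.1583]), array([ 0.0135, -0.0003,  0.1533]))
hole [278.9809 181.7539] [0.5662 0.037  0.2599]
```

View pics/l1.png

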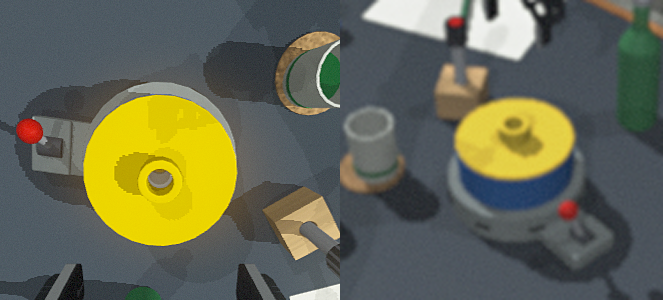

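The lid is seated flat (fit z and centre good) and the column shows through its hole. Next the screw: I yaw to leave room for clockwise turning and move above the rack.

Call:
step_arm(deltas=[{"tx":0,"ty":0,"tz":-0.02,"ax":0,"ay":0,"az":-9.5,"hand":0.085},{"tx":0,"ty":0,"tz":-0.01,"ax":0,"ay":0,"az":-9.5,"hand":0.085},{"tx":0,"ty":0,"tz":0,"ax":0,"ay":0,"az":-9.5,"hand":0.085},{"tx":0,"ty":0,"tz":0,"ax":0,"ay":0,"az":-9.5,"hand":0.085},{"tx":0,"ty":0,"tz":0,"ax":0,"ay":0,"az":-9.5,"hand":0.085}])

```text
clock: 32.9
tool_pos: [0.566, 0.037, 0.2896]
eef_rot: [[-0.673, -0.74, -0.002], [-0.74, 0.673, -0.0], [0.001, 0.001, -1.0]]
wrist_force: [-0.4, 0.2, 0.4]
finger_gap: 0.995
finger_force: 0.0
```

Call:
step_arm(deltas=[{"tx":0,"ty":0,"tz":0,"ax":0,"ay":0,"az":-9.5,"hand":0.085},{"tx":0,"ty":0,"tz":0,"ax":0,"ay":0,"az":-9.5,"hand":0.085},{"tx":0,"ty":0,"tz":0,"ax":0,"ay":0,"az":0,"hand":0.085}])

```text
clock: 33.28
tool_pos: [0.5661, 0.037, 0.2898]
eef_rot: [[-0.402, -0.916, -0.001], [-0.916, 0.402, 0.0], [0.0, 0.001, -1.0]]
wrist_force: [-0.2, -0.0, -0.1]
finger_gap: 0.997
finger_force: 0.0
```

```bash
python3 -c "
from h import *
p=plane('top',(183.2,176.4),.159);print(p);
c=blobs(cv2.imread('pics/side0.png'),(0,120,60),(8,255,255),8)
for a,t in c: print(a,t,plane('side',a,.159)) if 225<a[0]<255 else 0
go(p);print(ctrl.read_state()['qpos'])
"
```

```text
[0.6369 0.2324 0.159 ]
[239.7 139.2] [237 138   6   4  18] [0.6362 0.229  0.159 ]
yaw now -113.69 pos [0.5661 0.037  0.2898] shift mm [-207.5   13.6  130.7]
[-0.497   0.3541  0.5707  1.3648 -0.1893  1.4783  2.7912]
```

Call:
step_arm(deltas=[{"tx":-0.05,"ty":0.004,"tz":0,"ax":0,"ay":0,"az":0,"hand":0.085},{"tx":-0.05,"ty":0.004,"tz":0,"ax":0,"ay":0,"az":0,"hand":0.085},{"tx":-0.05,"ty":0.003,"tz":0,"ax":0,"ay":0,"az":0,"hand":0.085},{"tx":-0.056,"ty":0.003,"tz":0,"ax":0,"ay":0,"az":0,"hand":0.085},{"tx":0,"ty":0,"tz":0,"ax":0,"ay":0,"az":0,"hand":0.085}])

```text
clock: 33.9
tool_pos: [0.6353, 0.2387, 0.2872]
eef_rot: [[-0.393, -0.919, -0.004], [-0.919, 0.393, 0.002], [-0.0, 0.004, -1.0]]
wrist_force: [1.0, -0.3, -0.5]
finger_gap: 0.997
finger_force: 0.0
```

Call:
step_arm(deltas=[{"tx":0,"ty":0,"tz":0,"ax":0,"ay":0,"az":0,"hand":0.085}])

```text
clock: 34.02
tool_pos: [0.6362, 0.2306, 0.2899]
eef_rot: [[-0.402, -0.916, -0.001], [-0.916, 0.402, -0.002], [0.002, -0.0, -1.0]]
wrist_force: [0.4, -0.7, 1.3]
finger_gap: 0.993
finger_force: 0.0
```

```bash
python3 -c "
from h import *
s,im=snap('wrist','w10');print(s['qpos'],s['tool_pos'],s['eef_rot'])
for c,t in blobs(im,(0,120,60),(8,255,255),50)+blobs(im,(172,120,60),(180,255,255),50):
    p=plane('wrist',c,.159,s);print(c,t,p);
    if 230<c[0]<330: go([p[0],p[1],.126],None,s)
"
```

```text
[-0.6272  0.6071  0.5077  0.9854 -0.2792  1.6102  2.5185] [0.6362 0.2306 0.2899] [[-0.4019 -0.9157 -0.0006]
 [-0.9157  0.4019 -0.0023]
 [ 0.0023 -0.0004 -1.    ]]
[282.  197.5] [272 188  21  20 334] [0.6347 0.2308 0.159 ]
yaw now -113.69 pos [0.6362 0.2306 0.2899] shift mm [ -0.    1.5 163.9]
[514.5 328.3] [506 323  18  11 128] [0.4527 0.4827 0.159 ]
```

Call:
step_arm(deltas=[{"tx":0,"ty":0.0015,"tz":0.05,"ax":0,"ay":0,"az":0,"hand":0.07},{"tx":0,"ty":0,"tz":0.05,"ax":0,"ay":0,"az":0,"hand":0.07},{"tx":0,"ty":0,"tz":0.04,"ax":0,"ay":0,"az":0,"hand":0.07},{"tx":0,"ty":0,"tz":0.024,"ax":0,"ay":0,"az":0,"hand":0.07},{"tx":0,"ty":0,"tz":0,"ax":0,"ay":0,"az":0,"hand":0.07}])

```text
clock: 34.7
tool_pos: [0.6334, 0.2295, 0.1252]
eef_rot: [[-0.403, -0.915, -0.004], [-0.915, 0.403, -0.002], [0.003, 0.003, -1.0]]
wrist_force: [-0.3, 0.2, -0.5]
finger_gap: 0.821
finger_force: 0.0
```

Call:
step_arm(deltas=[{"tx":0,"ty":0,"tz":0,"ax":0,"ay":0,"az":0,"hand":0.02},{"tx":0,"ty":0,"tz":0,"ax":0,"ay":0,"az":0,"hand":0.02},{"tx":0,"ty":0,"tz":0,"ax":0,"ay":0,"az":0,"hand":0.02},{"tx":0,"ty":0,"tz":0,"ax":0,"ay":0,"az":0,"hand":0.02},{"tx":0,"ty":0,"tz":0,"ax":0,"ay":0,"az":0,"hand":0.02}])

```text
clock: 35.33
tool_pos: [0.6364, 0.2321, 0.1294]
eef_rot: [[-0.4, -0.917, 0.004], [-0.917, 0.4, 0.001], [-0.003, -0.004, -1.0]]
wrist_force: [0.7, 0.1, 6.6]
finger_gap: 0.379
finger_force: 59.3
```

Call:
step_arm(deltas=[{"tx":0,"ty":0,"tz":-0.05,"ax":0,"ay":0,"az":0,"hand":0.02},{"tx":0,"ty":0,"tz":-0.05,"ax":0,"ay":0,"az":0,"hand":0.02},{"tx":0,"ty":0,"tz":-0.05,"ax":0,"ay":0,"az":0,"hand":0.02},{"tx":0,"ty":0,"tz":0,"ax":0,"ay":0,"az":0,"hand":0.02},{"tx":0,"ty":0,"tz":0,"ax":0,"ay":0,"az":0,"hand":0.02}])

```text
clock: 35.95
tool_pos: [0.6346, 0.2318, 0.276]
eef_rot: [[-0.4, -0.916, -0.001], [-0.916, 0.4, -0.0], [0.0, 0.0, -1.0]]
wrist_force: [0.0, -0.5, -1.5]
finger_gap: 0.378
finger_force: 60.8
```

```bash
python3 -c "
from h import *
s,im=snap('wrist','w11');print(s['qpos'],s['tool_pos'],s['eef_rot'],s['finger_gap'],s['wrist_force'],s['torque'])
for c,t in blobs(im,(0,120,60),(8,255,255),50): print(c,t)
go([.5505,.0363,.30])
for n in ('top','side'):
    s,im=snap(n,'q_'+n)
"
```

```text
[-0.6346  0.6043  0.5054  1.0239 -0.2786  1.5747  2.5217] [0.6346 0.2318 0.276 ] [[-0.4001 -0.9165 -0.0005]
 [-0.9165  0.4001 -0.0002]
 [ 0.0004  0.0004 -1.    ]] 0.37804750562067074 [ 0.0177 -0.5087 -1.4757] [0.0099 0.0852 0.0467]
[279.9 297.8] [ 258  279   45   38 1316]
[519.5 334.1] [510 329  19  11 140]
yaw now -113.58 pos [0.6342 0.2318 0.2749] shift mm [212.7  -1.5 -24.7]
```

```bash
python3 -c "
from h import *
s=ctrl.read_state();w=cv2.imread('pics/w11.png')
zt=s['tool_pos'][2]+.0295
p=plane('wrist',(279.9,297.8),zt,s);R=s['eef_rot'];print('grip top in tool',R.T@(p-s['tool_pos']))
T=s['tool_pos'];ax=R[:,2]
for n in('wrist','side','top'):
    print(n,'tip pred',proj(n,T+.1195*ax,s).round(1),'shank top',proj(n,T+.0065*ax,s).round(1),'grip top',proj(n,T-.0295*ax,s).round(1))
a=cv2.resize(w[170:390,190:380],(418,484));
def cr(n):
    im=cv2.imread(f'pics/q_{n}.png');u,v=proj(n,T+.06*ax,s).astype(int);print(n,u-30,v-40);return cv2.resize(im[v-40:v+40,u-30:u+30],(375,500) if 0 else (363,484),interpolation=cv2.INTER_CUBIC)
cv2.imwrite('pics/q.png',np.hstack([a,cr('side')]))
"
```

```text
grip top in tool [ 0.0018 -0.0007 -0.0295]
wrist tip pred [280.5 201.1] shank top [281.1 261.6] grip top [281.5 301.1]
side tip pred [238.7 140.2] shank top [235.9 111.1] grip top [234.9 101.2]
top tip pred [183.7 177.9] shank top [173.9 168.1] grip top [170.3 164.6]
side 207 85
```

View pics/q.png

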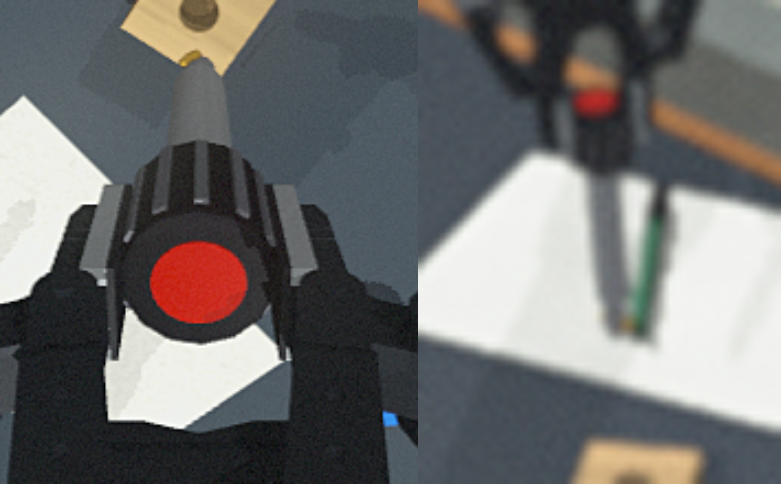

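```bash
python3 -c "
from h import *
s=ctrl.read_state();R=s['eef_rot'];T=s['tool_pos']
for x,h in [(7,3),(5,0),(7,27),(10,27),(0,0)]:
    print(x,h,proj('wrist',T+R@np.array([x/1000,0,.1195-h/1000]),s))
w=cv2.imread('pics/w11.png');print(w[188:206,276:290:2].mean(2).astype(int));
"
```

```text
7 3 [280.5443 194.877 ]
5 0 [280.5338 196.0106]
7 27 [280.6285 203.029 ]
10 27 [280.6305 199.6386]
0 0 [280.5313 201.1101]
[[182 175 175 175 171 170 162]
 [182 181 180 179 176 171 170]
 [183 181 179 182 177 172 172]
 [183 183 184 180 180 176 173]
 [185 167 178 183 183 178 175]
 [147  97 124 190 179 182 178]
 [ 91 116 102 186 190 184 179]
 [116 121 102 157 186 182 179]
 [114 108  85  88 131 188 182]
 [106  84 100 100  93 180 186]
 [ 88  95 103  98 100 133 184]
 [ 88  95 107 105 101  88 185]
 [106 106 109 106 109  97 178]
 [102 105 114 103 106 104 181]
 [102 103 108 107 105 106 156]
 [103 103 111 107 106 111  96]
 [101 106 108 106 111 111 101]
 [ 95 106 105 105 105 107 105]]
```

The screw hangs straight, tip on the tool axis within about 1 mm (tip seen at wrist v≈195, predicted 195). I move it over the lid.

Call:
step_arm(deltas=[{"tx":0.05,"ty":0,"tz":0,"ax":0,"ay":0,"az":0,"hand":0.02},{"tx":0.05,"ty":0,"tz":0,"ax":0,"ay":0,"az":0,"hand":0.02},{"tx":0.05,"ty":-0.001,"tz":0,"ax":0,"ay":0,"az":0,"hand":0.02},{"tx":0.05,"ty":0,"tz":0,"ax":0,"ay":0,"az":0,"hand":0.02},{"tx":0.012,"ty":0,"tz":0,"ax":0,"ay":0,"az":0,"hand":0.02}])

```text
clock: 36.72
tool_pos: [0.5492, 0.0321, 0.2763]
eef_rot: [[-0.407, -0.914, -0.001], [-0.914, 0.407, -0.002], [0.002, 0.0, -1.0]]
wrist_force: [-0.1, 1.1, -0.7]
finger_gap: 0.38
finger_force: 60.6
```

Call:
step_arm(deltas=[{"tx":0,"ty":0,"tz":0,"ax":0,"ay":0,"az":0,"hand":0.02},{"tx":0,"ty":0,"tz":0,"ax":0,"ay":0,"az":0,"hand":0.02}])

```text
clock: 36.98
tool_pos: [0.5514, 0.0397, 0.2761]
eef_rot: [[-0.397, -0.918, -0.0], [-0.918, 0.397, 0.001], [-0.001, 0.001, -1.0]]
wrist_force: [0.2, 1.1, -1.3]
finger_gap: 0.381
finger_force: 60.6
```

```bash
python3 -c "
from h import *
s=ctrl.read_state();print(s['qpos'],s['tool_pos'],s['eef_rot'],s['wrist_force'])
go([.5505,.0363,.23])
"
```

```text
[-0.5219  0.3239  0.5719  1.4361 -0.1758  1.4327  2.7839] [0.5514 0.0397 0.2761] [[-0.3969 -0.9178 -0.0001]
 [-0.9178  0.3969  0.001 ]
 [-0.0009  0.0005 -1.    ]] [ 0.2297  1.1322 -1.278 ]
yaw now -113.39 pos [0.5514 0.0397 0.2761] shift mm [ 3.5 -0.6 46.1]
```

Call:
step_arm(deltas=[{"tx":0.0035,"ty":-0.0005,"tz":0,"ax":0,"ay":0,"az":0,"hand":0.02},{"tx":0,"ty":0,"tz":0,"ax":0,"ay":0,"az":0,"hand":0.02},{"tx":0,"ty":0,"tz":0.015,"ax":0,"ay":0,"az":0,"hand":0.02},{"tx":0,"ty":0,"tz":0.015,"ax":0,"ay":0,"az":0,"hand":0.02},{"tx":0,"ty":0,"tz":0.01,"ax":0,"ay":0,"az":0,"hand":0.02}])

```text
clock: 37.6
tool_pos: [0.5494, 0.0344, 0.2349]
eef_rot: [[-0.4, -0.917, -0.002], [-0.917, 0.4, 0.001], [0.0, 0.002, -1.0]]
wrist_force: [-0.1, 0.3, -1.2]
finger_gap: 0.379
finger_force: 60.7
```

Call:
step_arm(deltas=[{"tx":0,"ty":0,"tz":0.01,"ax":0,"ay":0,"az":0,"hand":0.02},{"tx":0,"ty":0,"tz":0,"ax":0,"ay":0,"az":0,"hand":0.02}])

```text
clock: 37.85
tool_pos: [0.5495, 0.0342, 0.2256]
eef_rot: [[-0.4, -0.917, -0.001], [-0.917, 0.4, 0.0], [0.0, 0.001, -1.0]]
wrist_force: [-0.2, 0.8, -1.0]
finger_gap: 0.378
finger_force: 60.6
```

Call:
step_arm(deltas=[{"tx":0,"ty":0,"tz":0.007,"ax":0,"ay":0,"az":0,"hand":0.02},{"tx":0,"ty":0,"tz":0.004,"ax":0,"ay":0,"az":0,"hand":0.02},{"tx":0,"ty":0,"tz":0,"ax":0,"ay":0,"az":0,"hand":0.02}])

```text
clock: 38.22
tool_pos: [0.5501, 0.0338, 0.2155]
eef_rot: [[-0.4, -0.917, 0.0], [-0.917, 0.4, -0.0], [-0.0, -0.0, -1.0]]
wrist_force: [0.1, 1.3, -1.0]
finger_gap: 0.381
finger_force: 60.7
```

Call:
step_arm(deltas=[{"tx":-0.002,"ty":0.001,"tz":0,"ax":0,"ay":0,"az":0,"hand":0.02},{"tx":0,"ty":0,"tz":0.004,"ax":0,"ay":0,"az":0,"hand":0.02},{"tx":0,"ty":0,"tz":0.004,"ax":0,"ay":0,"az":0,"hand":0.02},{"tx":0,"ty":0,"tz":0,"ax":0,"ay":0,"az":0,"hand":0.02}])

```text
clock: 38.72
tool_pos: [0.5497, 0.0359, 0.2072]
eef_rot: [[-0.4, -0.916, -0.0], [-0.916, 0.4, -0.0], [0.0, 0.0, -1.0]]
wrist_force: [-0.6, 0.1, -0.5]
finger_gap: 0.379
finger_force: 60.7
```

Call:
step_arm(deltas=[{"tx":0,"ty":0,"tz":0.004,"ax":0,"ay":0,"az":0,"hand":0.02},{"tx":0,"ty":0,"tz":0.003,"ax":0,"ay":0,"az":0,"hand":0.02},{"tx":0,"ty":0,"tz":0,"ax":0,"ay":0,"az":0,"hand":0.02}])

```text
clock: 39.1
tool_pos: [0.5499, 0.0361, 0.2004]
eef_rot: [[-0.4, -0.917, -0.0], [-0.917, 0.4, -0.0], [0.0, -0.0, -1.0]]
wrist_force: [-0.3, 0.0, -1.6]
finger_gap: 0.376
finger_force: 60.7
```

The tip is 16 mm into the well with no side force. I continue down.

Call:
step_arm(deltas=[{"tx":0,"ty":0,"tz":0.006,"ax":0,"ay":0,"az":0,"hand":0.02},{"tx":0,"ty":0,"tz":0.006,"ax":0,"ay":0,"az":0,"hand":0.02},{"tx":0,"ty":0,"tz":0.006,"ax":0,"ay":0,"az":0,"hand":0.02},{"tx":0,"ty":0,"tz":0,"ax":0,"ay":0,"az":0,"hand":0.02}])

```text
clock: 39.6
tool_pos: [0.5496, 0.036, 0.182]
eef_rot: [[-0.4, -0.917, -0.001], [-0.917, 0.4, -0.0], [0.001, 0.001, -1.0]]
wrist_force: [0.1, -0.4, -1.6]
finger_gap: 0.378
finger_force: 60.7
```

Call:
step_arm(deltas=[{"tx":0,"ty":0,"tz":0.006,"ax":0,"ay":0,"az":0,"hand":0.02},{"tx":0,"ty":0,"tz":0.006,"ax":0,"ay":0,"az":0,"hand":0.02},{"tx":0,"ty":0,"tz":0.006,"ax":0,"ay":0,"az":0,"hand":0.02},{"tx":0,"ty":0,"tz":0.006,"ax":0,"ay":0,"az":0,"hand":0.02},{"tx":0,"ty":0,"tz":0,"ax":0,"ay":0,"az":0,"hand":0.02}])

```text
clock: 40.22
tool_pos: [0.5496, 0.0361, 0.1581]
eef_rot: [[-0.4, -0.917, -0.001], [-0.917, 0.4, -0.0], [0.0, 0.001, -1.0]]
wrist_force: [0.1, 0.0, -1.3]
finger_gap: 0.385
finger_force: 60.7
```

Call:
step_arm(deltas=[{"tx":0,"ty":0,"tz":0.002,"ax":0,"ay":0,"az":0,"hand":0.02},{"tx":0,"ty":0,"tz":0,"ax":0,"ay":0,"az":0,"hand":0.02}])

```text
clock: 40.48
tool_pos: [0.5502, 0.036, 0.1568]
eef_rot: [[-0.4, -0.917, 0.001], [-0.917, 0.4, 0.0], [-0.0, -0.001, -1.0]]
wrist_force: [-0.2, 0.1, -1.3]
finger_gap: 0.382
finger_force: 60.7
```

Call:
step_arm(deltas=[{"tx":0,"ty":0,"tz":0.002,"ax":0,"ay":0,"az":0,"hand":0.02},{"tx":0,"ty":0,"tz":0,"ax":0,"ay":0,"az":0,"hand":0.02}])

```text
clock: 40.72
tool_pos: [0.5501, 0.0361, 0.1547]
eef_rot: [[-0.4, -0.917, 0.001], [-0.917, 0.4, 0.0], [-0.0, -0.001, -1.0]]
wrist_force: [-0.6, -0.7, -1.5]
finger_gap: 0.378
finger_force: 60.7
```

Call:
step_arm(deltas=[{"tx":0,"ty":0,"tz":0.002,"ax":0,"ay":0,"az":0,"hand":0.02},{"tx":0,"ty":0,"tz":0,"ax":0,"ay":0,"az":0,"hand":0.02}])

```text
clock: 40.98
tool_pos: [0.55, 0.0361, 0.1526]
eef_rot: [[-0.4, -0.917, 0.0], [-0.917, 0.4, -0.0], [-0.0, -0.0, -1.0]]
wrist_force: [-0.3, -0.0, -0.9]
finger_gap: 0.381
finger_force: 60.7
```

Call:
step_arm(deltas=[{"tx":0,"ty":0,"tz":0.002,"ax":0,"ay":0,"az":0,"hand":0.02},{"tx":0,"ty":0,"tz":0,"ax":0,"ay":0,"az":0,"hand":0.02}])

```text
clock: 41.22
tool_pos: [0.5504, 0.036, 0.151]
eef_rot: [[-0.4, -0.917, 0.001], [-0.917, 0.4, 0.0], [-0.001, -0.001, -1.0]]
wrist_force: [1.1, 0.5, -0.3]
finger_gap: 0.381
finger_force: 60.8
```

Call:
step_arm(deltas=[{"tx":0,"ty":0,"tz":0.002,"ax":0,"ay":0,"az":0,"hand":0.02},{"tx":0,"ty":0,"tz":0,"ax":0,"ay":0,"az":0,"hand":0.02}])

```text
clock: 41.48
tool_pos: [0.5508, 0.0363, 0.1505]
eef_rot: [[-0.4, -0.917, 0.002], [-0.917, 0.4, 0.001], [-0.002, -0.002, -1.0]]
wrist_force: [-0.5, 0.2, 7.9]
finger_gap: 0.379
finger_force: 61.9
```

Contact at about 8 N with the tip about 31 mm above the bench, on the thread. Now I turn clockwise with matching feed.

Call:
step_arm(deltas=[{"tx":0,"ty":0,"tz":0.0005,"ax":0,"ay":0,"az":10,"hand":0.02},{"tx":0,"ty":0,"tz":0.0005,"ax":0,"ay":0,"az":10,"hand":0.02},{"tx":0,"ty":0,"tz":0,"ax":0,"ay":0,"az":0,"hand":0.02}])

```text
clock: 41.85
tool_pos: [0.5511, 0.0368, 0.1493]
eef_rot: [[-0.69, -0.724, 0.003], [-0.724, 0.69, 0.001], [-0.003, -0.001, -1.0]]
wrist_force: [-1.3, 0.5, 5.7]
finger_gap: 0.385
finger_force: 61.6
```

Call:
step_arm(deltas=[{"tx":0,"ty":0,"tz":0.0005,"ax":0,"ay":0,"az":10,"hand":0.02},{"tx":0,"ty":0,"tz":0.0005,"ax":0,"ay":0,"az":10,"hand":0.02},{"tx":0,"ty":0,"tz":0.0005,"ax":0,"ay":0,"az":10,"hand":0.02},{"tx":0,"ty":0,"tz":0,"ax":0,"ay":0,"az":0,"hand":0.02}])

```text
clock: 42.35
tool_pos: [0.5513, 0.0365, 0.1478]
eef_rot: [[-0.959, -0.282, 0.003], [-0.282, 0.959, 0.001], [-0.004, -0.0, -1.0]]
wrist_force: [-0.7, 0.5, 5.8]
finger_gap: 0.379
finger_force: 61.5
```

```bash
python3 -c "
from h import *
s=ctrl.read_state();print(s['qpos'],s['tool_pos'],s['wrist_force'],s['torque'])"
```

```text
[-0.6341  0.4437  0.7385  1.6576 -0.3215  1.162   2.0413] [0.5513 0.0365 0.1478] [-0.7465  0.5115  5.7836] [ 0.161   0.2604 -0.0015]
```

It follows the thread (50° gave 2.7 mm at a steady 6 N), so I carry on.

Call:
step_arm(deltas=[{"tx":0,"ty":0,"tz":0.00055,"ax":0,"ay":0,"az":10,"hand":0.02},{"tx":0,"ty":0,"tz":0.00055,"ax":0,"ay":0,"az":10,"hand":0.02},{"tx":0,"ty":0,"tz":0.00055,"ax":0,"ay":0,"az":10,"hand":0.02},{"tx":0,"ty":0,"tz":0.00055,"ax":0,"ay":0,"az":10,"hand":0.02},{"tx":0,"ty":0,"tz":0.00055,"ax":0,"ay":0,"az":10,"hand":0.02}])

```text
clock: 42.98
tool_pos: [0.5511, 0.0358, 0.1454]
eef_rot: [[-0.83, 0.558, 0.003], [0.558, 0.83, 0.001], [-0.002, 0.002, -1.0]]
wrist_force: [-2.1, 0.5, 7.5]
finger_gap: 0.379
finger_force: 61.6
```

Call:
step_arm(deltas=[{"tx":0,"ty":0,"tz":0.00055,"ax":0,"ay":0,"az":10,"hand":0.02},{"tx":0,"ty":0,"tz":0.00055,"ax":0,"ay":0,"az":10,"hand":0.02},{"tx":0,"ty":0,"tz":0.00055,"ax":0,"ay":0,"az":10,"hand":0.02},{"tx":0,"ty":0,"tz":0.00055,"ax":0,"ay":0,"az":10,"hand":0.02},{"tx":0,"ty":0,"tz":0.00055,"ax":0,"ay":0,"az":10,"hand":0.02}])

```text
clock: 43.6
tool_pos: [0.5504, 0.0358, 0.1426]
eef_rot: [[-0.107, 0.994, 0.001], [0.994, 0.107, 0.001], [0.001, 0.002, -1.0]]
wrist_force: [-1.9, -0.0, 8.9]
finger_gap: 0.38
finger_force: 61.7
```

Call:
step_arm(deltas=[{"tx":0,"ty":0,"tz":0.00055,"ax":0,"ay":0,"az":10,"hand":0.02},{"tx":0,"ty":0,"tz":0.00055,"ax":0,"ay":0,"az":10,"hand":0.02},{"tx":0,"ty":0,"tz":0.00055,"ax":0,"ay":0,"az":10,"hand":0.02},{"tx":0,"ty":0,"tz":0.00055,"ax":0,"ay":0,"az":10,"hand":0.02},{"tx":0,"ty":0,"tz":0,"ax":0,"ay":0,"az":0,"hand":0.02}])

```text
clock: 44.22
tool_pos: [0.5501, 0.0364, 0.1399]
eef_rot: [[0.554, 0.833, 0.0], [0.833, -0.554, 0.001], [0.001, -0.0, -1.0]]
wrist_force: [-2.1, 0.4, 8.3]
finger_gap: 0.38
finger_force: 61.7
```

```bash
python3 -c "
from h import *
s=ctrl.read_state();print(s['qpos'],s['tool_pos'],s['wrist_force'],s['torque'])"
```

```text
[-0.9063  0.6764  1.2566  1.6766 -0.6691  1.2926 -0.1033] [0.5501 0.0364 0.1399] [-2.1275  0.3877  8.3313] [ 0.327   0.8182 -0.0683]
```

Call:
step_arm(deltas=[{"tx":0,"ty":0,"tz":0.0005,"ax":0,"ay":0,"az":10,"hand":0.02},{"tx":0,"ty":0,"tz":0.00055,"ax":0,"ay":0,"az":10,"hand":0.02},{"tx":0,"ty":0,"tz":0.00055,"ax":0,"ay":0,"az":10,"hand":0.02},{"tx":0,"ty":0,"tz":0,"ax":0,"ay":0,"az":0,"hand":0.02}])

```text
clock: 44.72
tool_pos: [0.5503, 0.0362, 0.1383]
eef_rot: [[0.896, 0.444, 0.001], [0.444, -0.896, 0.001], [0.001, -0.0, -1.0]]
wrist_force: [-2.2, 0.3, 7.6]
finger_gap: 0.383
finger_force: 61.6
```

```bash
python3 -c "
from h import *
s=ctrl.read_state();print(s['qpos'],s['tool_pos'],s['wrist_force'],s['torque'])"
```

```text
[-0.912   0.6913  1.2747  1.6789 -0.6869  1.299  -0.6124] [0.5503 0.0362 0.1383] [-2.2064  0.2853  7.5622] [ 0.2931  0.5898 -0.083 ]
```

Call:
step_arm(deltas=[{"tx":0,"ty":0,"tz":0.00055,"ax":0,"ay":0,"az":10,"hand":0.02},{"tx":0,"ty":0,"tz":0.00055,"ax":0,"ay":0,"az":10,"hand":0.02},{"tx":0,"ty":0,"tz":0,"ax":0,"ay":0,"az":0,"hand":0.02}])

```text
clock: 45.1
tool_pos: [0.5504, 0.0362, 0.1373]
eef_rot: [[0.994, 0.111, 0.001], [0.111, -0.994, 0.001], [0.001, -0.001, -1.0]]
wrist_force: [-2.5, 1.3, 7.3]
finger_gap: 0.381
finger_force: 61.5
```

Call:
step_arm(deltas=[{"tx":0,"ty":0,"tz":0.00055,"ax":0,"ay":0,"az":10,"hand":0.02},{"tx":0,"ty":0,"tz":0,"ax":0,"ay":0,"az":0,"hand":0.02}])

```text
clock: 45.35
tool_pos: [0.5505, 0.0362, 0.1368]
eef_rot: [[0.998, -0.063, 0.002], [-0.063, -0.998, 0.001], [0.001, -0.001, -1.0]]
wrist_force: [-2.7, 1.0, 7.2]
finger_gap: 0.383
finger_force: 61.5
```

Call:
step_arm(deltas=[{"tx":0,"ty":0,"tz":0.0005,"ax":0,"ay":0,"az":9,"hand":0.02},{"tx":0,"ty":0,"tz":0,"ax":0,"ay":0,"az":0,"hand":0.02}])

```text
clock: 45.6
tool_pos: [0.5504, 0.0366, 0.1366]
eef_rot: [[0.976, -0.218, 0.001], [-0.218, -0.976, 0.002], [0.001, -0.002, -1.0]]
wrist_force: [-2.4, 0.9, 9.7]
finger_gap: 0.38
finger_force: 61.8
```

```bash
python3 -c "
from h import *
s=ctrl.read_state();print(s['qpos'],s['tool_pos'],s['wrist_force'],s['torque'])"
```

```text
[-0.9148  0.7006  1.2839  1.681  -0.6983  1.3019 -1.2836] [0.5504 0.0366 0.1366] [-2.4122  0.9181  9.7114] [0.2852 0.8488 0.0664]
```

Call:
step_arm(deltas=[{"tx":0,"ty":0,"tz":0.0003,"ax":0,"ay":0,"az":8,"hand":0.02},{"tx":0,"ty":0,"tz":0,"ax":0,"ay":0,"az":0,"hand":0.02}])

```text
clock: 45.85
tool_pos: [0.5506, 0.0366, 0.1367]
eef_rot: [[0.936, -0.351, 0.002], [-0.351, -0.936, 0.002], [0.001, -0.002, -1.0]]
wrist_force: [-4.5, 2.6, 11.6]
finger_gap: 0.38
finger_force: 62.0
```

Call:
step_arm(deltas=[{"tx":0,"ty":0,"tz":0,"ax":0,"ay":0,"az":8,"hand":0.02},{"tx":0,"ty":0,"tz":0,"ax":0,"ay":0,"az":0,"hand":0.02}])

```text
clock: 46.1
tool_pos: [0.5507, 0.0366, 0.1366]
eef_rot: [[0.878, -0.478, 0.002], [-0.478, -0.878, 0.002], [0.001, -0.002, -1.0]]
wrist_force: [-2.8, 1.7, 11.0]
finger_gap: 0.381
finger_force: 62.0
```

```bash
python3 -c "
from h import *
s=ctrl.read_state();print(s['qpos'],s['tool_pos'],s['wrist_force'],s['torque']);im=snap('side','h1')[1];
for c,t in blobs(im,(0,120,60),(8,255,255),8): print(c,t) if 180<c[0]<330 else 0
print(proj('side',[.5505,.0363,.166]))"
```

```text
[-0.9155  0.7023  1.2862  1.6809 -0.7006  1.3028 -1.561 ] [0.5507 0.0366 0.1366] [-2.7877  1.6722 11.0466] [ 0.3422  0.8881 -0.0589]
[288.6 220.7] [285 217   8   8  47]
[263.7316 174.248 ]
```

z has stopped at 0.1366, the predicted home, despite more turning. I release, rise and verify.

Call:
step_arm(deltas=[{"tx":0,"ty":0,"tz":-0.001,"ax":0,"ay":0,"az":0,"hand":0.03},{"tx":0,"ty":0,"tz":0,"ax":0,"ay":0,"az":0,"hand":0.06},{"tx":0,"ty":0,"tz":0,"ax":0,"ay":0,"az":0,"hand":0.07},{"tx":0,"ty":0,"tz":0,"ax":0,"ay":0,"az":0,"hand":0.07}])

```text
clock: 46.65
tool_pos: [0.5501, 0.036, 0.1352]
eef_rot: [[0.878, -0.478, 0.0], [-0.478, -0.878, -0.0], [0.0, -0.0, -1.0]]
wrist_force: [0.4, 0.1, -0.9]
finger_gap: 0.823
finger_force: 0.0
```

Call:
step_arm(deltas=[{"tx":0,"ty":0,"tz":-0.04,"ax":0,"ay":0,"az":0,"hand":0.07},{"tx":0,"ty":0,"tz":-0.05,"ax":0,"ay":0,"az":0,"hand":0.07},{"tx":0,"ty":0,"tz":-0.05,"ax":0,"ay":0,"az":0,"hand":0.07},{"tx":0,"ty":0,"tz":0,"ax":0,"ay":0,"az":0,"hand":0.02},{"tx":0,"ty":0,"tz":0,"ax":0,"ay":0,"az":0,"hand":0}])

```text
clock: 47.28
tool_pos: [0.5498, 0.0362, 0.2749]
eef_rot: [[0.878, -0.478, -0.0], [-0.478, -0.878, 0.001], [-0.0, -0.001, -1.0]]
wrist_force: [0.2, 0.2, -1.2]
finger_gap: 0.406
finger_force: 0.0
```

```bash
python3 -c "
from h import *
s,im=snap('wrist','w12');print(s['qpos'],s['tool_pos'],s['eef_rot'])
for c,t in blobs(im,(0,120,60),(8,255,255),40):
    print('wrist red',c,t,plane('wrist',c,.166,s),'as ball',plane('wrist',c,.08,s),'eqdiam@.166',np.hypot(*(plane('wrist',(t[0],c[1]),.166,s)-plane('wrist',(t[0]+t[2],c[1]),.166,s))[:2]))
a=snap('side','h2')[1];b=snap('top','h3')[1]
for n,i in (('side',a),('top',b)):
    for c,t in blobs(i,(0,120,60),(8,255,255),8): 
        if 180<c[0]<330: print(n,c,t)
    print(n,'screw top pred',proj(n,[.5505,.0363,.166]))
# triangulate ball
def tri(x,y):
    o,d=ray('side',x);p,e=ray('top',y);A=np.stack([d,-e],1);k=np.linalg.lstsq(A,p-o,rcond=None)[0];return (o+d*k[0]+p+e*k[1])/2
S=[c for c,t in blobs(a,(0,120,60),(8,255,255),8) if 280<c[0]<300];Tt=[c for c,t in blobs(b,(0,120,60),(8,255,255),8) if 290<c[0]<315]
if S and Tt: print('ball',tri(S[0],Tt[0]))
cv2.imwrite('pics/f1.png',np.hstack([cv2.resize(a[130:260,190:330],(430,400),interpolation=cv2.INTER_CUBIC),cv2.resize(im[30:330,140:440],(400-30,400))]))
"
```

```text
[-0.9105  0.5244  1.2702  1.4564 -0.4998  1.5225 -1.7267] [0.5498 0.0362 0.2749] [[ 0.8781 -0.4784 -0.    ]
 [-0.4784 -0.8781  0.0006]
 [-0.0003 -0.0005 -1.    ]]
wrist red [403.4 160.9] [392 150  24  23 431] [ 0.5348 -0.0762  0.166 ] as ball [ 0.5038 -0.1009  0.08  ] eqdiam@.166 0.0206487977548814
side [264.5 174.2] [261 172   8   5  25]
side [288.6 220.5] [285 217   8   8  53]
side screw top pred [263.7316 174.248 ]
top [254.5 209.1] [251 207   8   5  24]
top [303.5 228.4] [299 224  10   9  66]
top screw top pred [254.2775 208.6746]
ball [ 0.5089 -0.0986  0.0884]
```

View pics/f1.png

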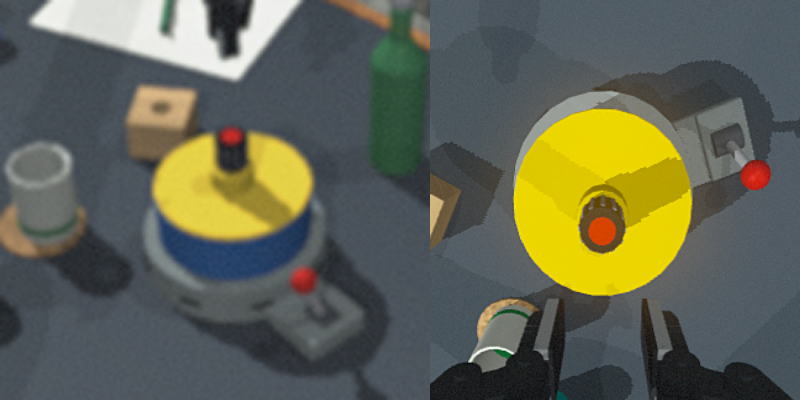

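The screw grip sits on the collar and the red top matches its predicted home position (side 264,174; top 254,209). The ball is near (0.507,−0.099). I'll now push the lever with closed fingers.

Call:
step_arm(deltas=[{"tx":0,"ty":0,"tz":0,"ax":0,"ay":0,"az":-9.5,"hand":0},{"tx":0,"ty":0,"tz":0,"ax":0,"ay":0,"az":-9.5,"hand":0},{"tx":0,"ty":0,"tz":0,"ax":0,"ay":0,"az":-9.6,"hand":0},{"tx":0,"ty":0,"tz":0,"ax":0,"ay":0,"az":0,"hand":0}])

```text
clock: 47.92
tool_pos: [0.5495, 0.0363, 0.2746]
eef_rot: [[1.0, -0.001, -0.001], [-0.001, -1.0, 0.0], [-0.001, -0.0, -1.0]]
wrist_force: [0.4, -0.7, -0.4]
finger_gap: 0.003
finger_force: 0.0
```

Call:
step_arm(deltas=[{"tx":-0.029,"ty":0.045,"tz":0,"ax":0,"ay":0,"az":0,"hand":0},{"tx":-0.029,"ty":0.045,"tz":0,"ax":0,"ay":0,"az":0,"hand":0},{"tx":-0.029,"ty":0.045,"tz":0,"ax":0,"ay":0,"az":0,"hand":0},{"tx":0,"ty":0,"tz":0,"ax":0,"ay":0,"az":0,"hand":0},{"tx":0,"ty":0,"tz":0.04,"ax":0,"ay":0,"az":0,"hand":0}])

```text
clock: 48.55
tool_pos: [0.4656, -0.0994, 0.237]
eef_rot: [[1.0, -0.002, 0.008], [-0.002, -1.0, 0.001], [0.008, -0.001, -1.0]]
wrist_force: [0.5, 1.1, -0.5]
finger_gap: 0.001
finger_force: 0.0
```

```bash
python3 -c "
from h import *
s,im=snap('wrist');print(s['qpos'],s['tool_pos'],s['finger_gap'])
for c,t in blobs(im,(0,120,60),(8,255,255),100): print(c,t,plane('wrist',c,.083,s))
go([.463,-.0995,.068])"
```

```text
[-0.8023  0.2789  1.2113  1.7287 -0.2732  1.3147 -1.1085] [ 0.4656 -0.0994  0.237 ] 0.0014687518356175523
[ 83.3 105. ] [ 69  90  30  31 731] [0.5536 0.0886 0.083 ]
[278.9 154.5] [267 142  26  26 506] [ 0.506  -0.0985  0.083 ]
yaw now -0.09 pos [ 0.4606 -0.0971  0.2305] shift mm [  3.4   2.8 162.5]
```

Call:
step_arm(deltas=[{"tx":0,"ty":0.002,"tz":0.05,"ax":0,"ay":0,"az":0,"hand":0},{"tx":0,"ty":0,"tz":0.05,"ax":0,"ay":0,"az":0,"hand":0},{"tx":0,"ty":0,"tz":0.04,"ax":0,"ay":0,"az":0,"hand":0},{"tx":0,"ty":0,"tz":0.022,"ax":0,"ay":0,"az":0,"hand":0},{"tx":0,"ty":0,"tz":0,"ax":0,"ay":0,"az":0,"hand":0}])

```text
clock: 49.22
tool_pos: [0.462, -0.1, 0.0719]
eef_rot: [[1.0, -0.0, -0.004], [-0.0, -1.0, 0.0], [-0.004, -0.0, -1.0]]
wrist_force: [-0.1, 0.1, 0.3]
finger_gap: -0.002
finger_force: 0.0
```

Call:
step_arm(deltas=[{"tx":0.015,"ty":0,"tz":0,"ax":0,"ay":0,"az":0,"hand":0},{"tx":0.015,"ty":0.001,"tz":0,"ax":0,"ay":0,"az":0,"hand":0},{"tx":0.015,"ty":0.001,"tz":0,"ax":0,"ay":0,"az":0,"hand":0},{"tx":0.015,"ty":0.001,"tz":0,"ax":0,"ay":0,"az":0,"hand":0},{"tx":0.015,"ty":0.001,"tz":0,"ax":0,"ay":0,"az":0,"hand":0}])

```text
clock: 49.85
tool_pos: [0.539, -0.1047, 0.0746]
eef_rot: [[1.0, 0.0, 0.0], [0.0, -1.0, -0.0], [0.0, 0.0, -1.0]]
wrist_force: [-1.6, -0.2, -1.8]
finger_gap: -0.001
finger_force: 0.7
```

Call:
step_arm(deltas=[{"tx":0.008,"ty":0,"tz":0,"ax":0,"ay":0,"az":0,"hand":0},{"tx":0.004,"ty":0,"tz":0,"ax":0,"ay":0,"az":0,"hand":0},{"tx":0,"ty":0,"tz":0,"ax":0,"ay":0,"az":0,"hand":0}])

```text
clock: 50.22
tool_pos: [0.5398, -0.1053, 0.0732]
eef_rot: [[1.0, -0.003, -0.021], [-0.003, -1.0, 0.004], [-0.021, -0.004, -1.0]]
wrist_force: [-20.0, 0.5, 12.1]
finger_gap: -0.001
finger_force: 10.4
```

```bash
python3 -c "
from h import *
s,im=snap('wrist');print(s['tool_pos'],s['wrist_force'])
for c,t in blobs(im,(0,120,60),(8,255,255),100): print(c,t,plane('wrist',c,.083,s))
a=snap('side')[1];b=snap('top')[1]
for i in (a,b):
    for c,t in blobs(i,(0,120,60),(8,255,255),8): print(c,t) if 180<c[0]<330 else 0
for q in (.8,1.):
  f=q-.5;p=[.539+.07*np.sin(f),-.101,.022+.07*np.cos(f)];print(q,proj('side',p),proj('top',p),proj('wrist',p,s))"
```

```text
[ 0.5398 -0.1053  0.0732] [-20.0457   0.5219  12.0599]
[282.9 238. ] [ 258  212   52   53 2039] [ 0.5638 -0.1069  0.083 ]
[264.4 174.2] [261 172   7   5  24]
[304.3 214.9] [303 213   4   4   9]
[254.1 207.3] [250 204   9   8  53]
0.8 [300.1349 211.648 ] [304.7565 210.3097] [270.6358 251.2575]
1.0 [302.8764 210.6758] [304.7409 206.1046] [270.6274 222.1175]
```

The lever is at its stop: 20 N, ball moved 58 mm to x≈0.564. I back off, check and retreat.

Call:
step_arm(deltas=[{"tx":-0.01,"ty":0,"tz":0,"ax":0,"ay":0,"az":0,"hand":0},{"tx":-0.03,"ty":0,"tz":0,"ax":0,"ay":0,"az":0,"hand":0},{"tx":-0.03,"ty":0,"tz":-0.03,"ax":0,"ay":0,"az":0,"hand":0},{"tx":0,"ty":0,"tz":-0.06,"ax":0,"ay":0,"az":0,"hand":0},{"tx":0,"ty":0,"tz":-0.06,"ax":0,"ay":0,"az":0,"hand":0}])

```text
clock: 51.0
tool_pos: [0.4804, -0.1046, 0.2261]
eef_rot: [[1.0, -0.0, 0.003], [-0.0, -1.0, 0.001], [0.003, -0.001, -1.0]]
wrist_force: [1.4, 0.6, 0.6]
finger_gap: 0.006
finger_force: 0.0
```

Call:
step_arm(deltas=[{"tx":0,"ty":0.03,"tz":-0.04,"ax":0,"ay":0,"az":0,"hand":0},{"tx":0,"ty":0.03,"tz":0,"ax":0,"ay":0,"az":0,"hand":0},{"tx":0,"ty":0,"tz":0,"ax":0,"ay":0,"az":0,"hand":0},{"tx":0,"ty":0,"tz":0,"ax":0,"ay":0,"az":0,"hand":0}])

```text
clock: 51.5
tool_pos: [0.4807, -0.164, 0.2639]
eef_rot: [[1.0, 0.001, 0.002], [0.001, -1.0, 0.001], [0.002, -0.001, -1.0]]
wrist_force: [-0.2, 0.3, -1.0]
finger_gap: -0.001
finger_force: 0.0
```

```bash
python3 -c "
from h import *
s,im=snap('wrist','z1');print(s['tool_pos'],s['wrist_force'])
a=snap('side','z2')[1];b=snap('top','z3')[1]
for n,i in (('wrist',im),('side',a),('top',b)):
    for c,t in blobs(i,(0,120,60),(10,255,255),8):
        if n=='wrist' and t[4]>80 or 180<c[0]<330: print(n,c,t,'@.083',plane(n,c,.083,s),'@.166',plane(n,c,.166,s))
for n in('side','top'): print(n,'screw top pred',proj(n,[.5505,.0363,.166]))
print('yel',[(tuple(c),t[4]) for c,t in blobs(b,(22,150,100),(34,255,255),100)])
print('cork/brass',[(tuple(c),t[4]) for c,t in blobs(b,(10,80,60),(22,255,255),20)])
"
```

```text
[ 0.4807 -0.164   0.2639] [-0.1878  0.258  -1.0332]
wrist [225.2 108.5] [214  96  24  26 463] @.083 [ 0.5639 -0.1067  0.083 ] @.166 [ 0.5644 -0.1214  0.166 ]
wrist [ 27.4 124.2] [ 14 111  28  27 563] @.083 [0.5479 0.1048 0.083 ] @.166 [0.5525 0.0357 0.166 ]
side [264.5 174. ] [261 172   8   5  28] @.083 [0.6227 0.1065 0.083 ] @.166 [0.5529 0.0353 0.166 ]
side [302.9 212.9] [299 210   8   7  41] @.083 [ 0.5656 -0.1069  0.083 ] @.166 [ 0.5006 -0.1603  0.166 ]
top [254.  207.4] [250 204   9   8  54] @.083 [0.5664 0.0433 0.083 ] @.166 [0.5539 0.0371 0.166 ]
top [306.6 208.5] [302 204  10  10  67] @.083 [ 0.5658 -0.1064  0.083 ] @.166 [ 0.5533 -0.1032  0.166 ]
side screw top pred [263.7316 174.248 ]
top screw top pred [254.2775 208.6746]
yel [((np.float64(408.8), np.float64(189.8)), np.int32(750)), ((np.float64(255.6), np.float64(211.6)), np.int32(2357))]
cork/brass [((np.float64(275.3), np.float64(79.2)), np.int32(3553)), ((np.float64(192.5), np.float64(185.8)), np.int32(591)), ((np.float64(194.3), np.float64(256.3)), np.int32(263)), ((np.float64(128.3), np.float64(295.3)), np.int32(428))]
```

All checks agree: the screw top triangulates to z≈0.166 (home), the ball has moved 59 mm to the on side, and the cup, meter and tape are in place. I hand in.

```bash
python3 -c "
from plant import ctrl
print(ctrl.finish_job())"
```

```text
the job is handed in; nothing more can be done
None
```

I handed the job in at about 52 s on the robot's clock; the hand-in gave no verdict. By my final measurements, all six knobs are in the bowl, the cup is upright on its coaster, the lid is seated, the screw is fully home and the lever is over to on.

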